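# Clamp the finish samples in the vise and gauge their coating

### The job

Stand all the finish samples from the drying tray side by side between the jaws of the bench vise, upright and with their broad faces to the jaws, and crank the vise until it grips every one of them firmly. Then take the yellow coating gauge from its rest and, keeping it about 10 cm away and square to the face, hold it steady for two seconds on the middle of the part of each sample that shows above the jaws, going from the lightest colour to the darkest. Lay the gauge back in its rest, leave the samples clamped, and do not disturb the paint tin, tape roll or cup.

Things in the scene. Friction and masses are not known exactly. Their poses are not given: they have to be found in the camera images.
- vise: Green bench vise fixed to the bench, jaws 200 mm long. Origin on the bench, under the middle of the fixed jaw's face; z up, x along the jaws, y from moving to fixed jaw. Bed 20 mm above the bench, jaws up to 50 mm. Fixed jaw y = 0 to 35 mm; moving jaw's face at y = -66 mm + its travel, this jaw 45 mm thick; gear head, 65 mm high, at y = -196 to -136 mm.
- crank_axis (a point): Point on the crank's vertical axis, on top of the gear head, 65 mm above the bench (x = 0, y = -166 mm of the vise).
- crank (a joint): Crank angle, rad, growing clockwise seen from above, which closes the jaw (1.59 mm per rad); 0 when the arm points along the vise's +x. Turning takes about 7 to 10 N at the knob, over 15 N once the jaw presses on the samples; an eighth of a turn past first contact makes it firm. Stops at 0 and 28. Stays where it is left.
- knob_mid (a point): Middle of the crank's upright red knob (22 mm diameter, 45 mm high, its middle 104.5 mm above the bench), 55 mm from the crank's axis. The knob spins freely on its pin, so it can be held without turning the hand. The flat steel crank arm is under it, its top 81 mm above the bench.
- moving_jaw: Moving jaw of the vise with its aluminium face. Its frame is the vise's frame shifted along the vise's y by its travel: 0 fully open (66 mm between the jaws), travel = 1.59 mm x crank angle in rad (10 mm a turn). Its face lies at y = -66 mm of its own frame. Meets the 42 mm samples at 24 mm travel. Moves only by cranking, cannot be pushed, and stays put.
- tray: Flat dark steel drying tray fixed to the bench, 250 by 260 mm, 12 mm high, on which the samples stand at the start. Origin under its centre.
- white: Finish sample, a small framed-door block painted white, the lightest, with a bare wood top: 54 mm wide (its x), 42 mm thick (its y), 75 mm tall (its z, up), 0.3 kg, with a heavy 15 mm steel foot so that it stands firmly. Origin at the centre of its underside. Both broad faces (at y = -21 and +21 mm) are alike. May be absent.
- white_face (a point): Point in the middle of the white sample's thickness and width, 55 mm above its underside: the middle of what shows above the jaws. The gauge's beam line should run through it, square to the broad face (the face itself is 21 mm from this point).
- blue: Finish sample, a small framed-door block painted blue, the middle shade, with a bare wood top: 54 mm wide (its x), 42 mm thick (its y), 75 mm tall (its z, up), 0.3 kg, with a heavy 15 mm steel foot so that it stands firmly. Origin at the centre of its underside. Both broad faces (at y = -21 and +21 mm) are alike. May be absent.
- blue_face (a point): Point in the middle of the blue sample's thickness and width, 55 mm above its underside: the middle of what shows above the jaws. The gauge's beam line should run through it, square to the broad face (the face itself is 21 mm from this point).
- black: Finish sample, a small framed-door block painted black, the darkest, with a bare wood top: 54 mm wide (its x), 42 mm thick (its y), 75 mm tall (its z, up), 0.3 kg, with a heavy 15 mm steel foot so that it stands firmly. Origin at the centre of its underside. Both broad faces (at y = -21 and +21 mm) are alike. May be absent.
- black_face (a point): Point in the middle of the black sample's thickness and width, 55 mm above its underside: the middle of what shows above the jaws. The gauge's beam line should run through it, square to the broad face (the face itself is 21 mm from this point).
- gauge: Yellow hand-held contact-free coating gauge, a bar 150 mm long (its x) with a square 38 by 38 mm section and a black rubber band round its middle, about 0.22 kg. Origin at the middle of its underside. It looks out along its +x, from the round black lens end. Balances at its middle; grip it there across its y.
- gauge_lens (a point): The lens: centre of the gauge's front end, 75 mm ahead of the gauge's middle and 19 mm above its underside; axes as the gauge's. The beam runs along +x.
- rest: Black rest fixed to the bench: two saddles 20 mm long, at x = -50 and +50 mm, 30 mm high, with orange cheeks 12 mm higher and 52 mm apart across y. Origin on the bench at its centre; the gauge lies in it along x, either way round, its underside 30 mm above the bench; between the saddles the fingers have room (floor 8 mm high).
- rest_seat (a point): Centre of the rest at the height of its seats, 30 mm above the bench: where the underside of the gauge's middle belongs.
- tin: Bystander: paint tin, 84 mm diameter, 110 mm high. Origin at the centre of its underside.
- tape: Bystander: roll of tape lying flat, 100 mm diameter, 30 mm high. Origin at the centre of its underside.
- cup: Bystander: white mixing cup, 80 mm diameter, 100 mm high. Origin at the centre of its underside.

How it is judged:
On the way, in this order (a step that is already met when the one before it is completed fails the run):
1. every sample stands upright between the jaws and is gripped by both of them (angle between each of white, blue, black's own z axis and vertical below 0.12 rad and angle between the y axis of each of white, blue, black and the y axis of vise, either way round below 0.15 rad and z of each of white, blue, black in the frame of vise below 0.028 m and x of white in the frame of vise between -0.1 and 0.1 m and y of white in the frame of vise between -0.0255 and -0.0165 m and contact force between each of white, blue, black and moving_jaw above 8 N and x of blue in the frame of vise between -0.1 and 0.1 m and y of blue in the frame of vise between -0.0255 and -0.0165 m and x of black in the frame of vise between -0.1 and 0.1 m and y of black in the frame of vise between -0.0255 and -0.0165 m), for 0.3 s.
2. the gauge is held steady on the white sample, gripped in the vise (x of white_face in the frame of gauge_lens between 0.07 and 0.18 m and y of white_face in the frame of gauge_lens between -0.018 and 0.018 m and z of white_face in the frame of gauge_lens between -0.018 and 0.018 m and angle between the x axis of gauge_lens and the y axis of white, either way round below 0.3 rad and angle between white's own z axis and vertical below 0.12 rad and angle between the y axis of white and the y axis of vise, either way round below 0.15 rad and z of white in the frame of vise below 0.028 m and x of white in the frame of vise between -0.1 and 0.1 m and y of white in the frame of vise between -0.0255 and -0.0165 m and contact force between white and moving_jaw above 8 N), for 1.2 s.
3. the gauge is held steady on the blue sample, gripped in the vise (x of blue_face in the frame of gauge_lens between 0.07 and 0.18 m and y of blue_face in the frame of gauge_lens between -0.018 and 0.018 m and z of blue_face in the frame of gauge_lens between -0.018 and 0.018 m and angle between the x axis of gauge_lens and the y axis of blue, either way round below 0.3 rad and angle between blue's own z axis and vertical below 0.12 rad and angle between the y axis of blue and the y axis of vise, either way round below 0.15 rad and z of blue in the frame of vise below 0.028 m and x of blue in the frame of vise between -0.1 and 0.1 m and y of blue in the frame of vise between -0.0255 and -0.0165 m and contact force between blue and moving_jaw above 8 N), for 1.2 s.
4. the gauge is held steady on the black sample, gripped in the vise (x of black_face in the frame of gauge_lens between 0.07 and 0.18 m and y of black_face in the frame of gauge_lens between -0.018 and 0.018 m and z of black_face in the frame of gauge_lens between -0.018 and 0.018 m and angle between the x axis of gauge_lens and the y axis of black, either way round below 0.3 rad and angle between black's own z axis and vertical below 0.12 rad and angle between the y axis of black and the y axis of vise, either way round below 0.15 rad and z of black in the frame of vise below 0.028 m and x of black in the frame of vise between -0.1 and 0.1 m and y of black in the frame of vise between -0.0255 and -0.0165 m and contact force between black and moving_jaw above 8 N), for 1.2 s.
At the end, for the whole second after the job is handed in: Every sample present stands upright (within 7 deg) on the vise's bed between the jaws, broad faces to them, against the fixed jaw and pressed with more than 8 N by the moving jaw; the gauge lies at rest in both saddles of its rest, within 30 mm of the middle along its length (all of step 1 and horizontal distance between gauge and rest_seat below 0.03 m and y of gauge in the frame of rest between -0.012 and 0.012 m and height (world z) of gauge below 0.036 m and angle between gauge's own z axis and vertical below 0.1 rad and angle between the x axis of gauge and the x axis of rest, either way round below 0.2 rad and linear speed of gauge below 0.02 m/s); the robot touches nothing.
It fails at once if the tin is moved more than 3 cm or knocked over (distance of tin from where it was at the start of the episode above 0.03 m or angle between tin's own z axis and vertical above 0.5 rad).
It fails at once if the tape is moved more than 3 cm or knocked over (distance of tape from where it was at the start of the episode above 0.03 m or angle between tape's own z axis and vertical above 0.5 rad).
It fails at once if the cup is moved more than 3 cm or knocked over (distance of cup from where it was at the start of the episode above 0.03 m or angle between cup's own z axis and vertical above 0.5 rad).
Of white, blue, black only 2 to 3 are there at a start; the rules pass over those that are not, and their reading is None.
At some moment in a run one of white, blue, black may be knocked a few centimetres aside while the robot is not near it.
It also fails if it takes over 210 s, if anything falls off the work surface, if the arm or the gripper's body presses on something with over 40 N, if the wrist force passes 120 N, or if a joint passes its speed limit or range.

### The arm

A 7-joint arm with a two-finger parallel gripper is mounted at the origin on the work surface. World frame = base frame: x ahead of the robot, y to its left, z up, the work surface at z = 0. Lengths are in m, angles in rad, forces in N, time in s.
With the tool pointing down it reaches from about 0.425 to 0.925 m from the base axis. Payload 6.8 kg.
Tool frame: the origin (TCP) lies midway between the tips of the shut fingers; the grasp point (between the pads) lies 19 mm behind it; z points along the fingers, y is the line along which they close (so a half turn about z gives the same grasp; the last joint's range is limited). The gripper opens to 85 mm and grips with 20 to 120 N. Pads are 22 mm wide; open, the fingers measure 114 mm over their backs; the gripper's body (76 mm by 85 mm) begins 54 mm behind the grasp point. The pads swing forward as they close: fully open they stand 13 mm farther back than shut.
Start: joints at [1.027, 0.477, 0.022, 1.555, -0.011, 1.109, -0.083], TCP at [0.285, -0.612, 0.231] pointing down, gripper open.
Joint ranges: [-2.96, 2.96], [-0.34, 2.1], [-1.41, 1.46], [0.24, 2.44], [-1.37, 4.51], [0.17, 1.92], [-2.96, 2.96]. Speed limits (rad/s): [2.39, 2.39, 3.14, 3.14, 3.14, 3.14, 3.14].

### API

Orientations are given as a unit quaternion [w, x, y, z].
In Python, from station import bot, eyes, ticket gives the robot as it stands.
- The arm moves only by the shell command python3 -m crank 'ROWS' [FORCE]. ROWS is text: rows parted by semicolons, each of 7 numbers parted by spaces: the shift along the tool's x, y, z in units of 0.5 m (1.0 is 0.5 m), then the turn, a rotation vector about the tool's x, y, z in units of 180 degrees (1.0 is 180 degrees), then the closure, from 0 (fully open) to 1 (shut). A call has 1 to 20 rows; each row is the pose to reach, as a shift and turn from the pose commanded when the call began, along the tool's axes at that moment, turning the shorter way round; what a row does not reach only later rows make up. A row lasts 1/10 s, in which the tool goes at most 50 mm and 8.59 degrees, less where a joint would pass 70% of its speed; a pose out of reach is approached as far as the arm can. A call with a number of a shift or a turn outside -1 to 1 is refused whole. A call with a gripper value outside its range is refused whole. The fingers move at their own pace and stop on an object; FORCE is the grip in N (left out, the last holds). Time passes only in rows, so rows that repeat a pose let the fingers close. It gives the time, the measured TCP pose, the force, the opening and the grip force at its end, in the units of the state.
- bot.get_obs(): the state, without advancing time (a new reading comes with each control period).
- eyes.read_camera(name): name is "side" or "top"; returns a dict with "image" (400x640x3 uint8, red, green, blue), "K" (3x3 intrinsics, pixels), "dist" ([k1, k2, p1, p2, k3] as OpenCV has them; the pictures are not rectified), "R" (3x3) and "t" (3): a world point X has camera coordinates R X + t. Camera axes: x right, y down, z forward; pixel columns grow to the right and rows downward; lengths in m; the calibration is good to about 2 mm. A picture is of the moment at which its call begins. There is no depth.
- ticket.hand_in(): hands the job in; it is judged then, once.
The state is a dict: "t": time; "q": joint angles; "joint_vel": joint speeds; "joint_torque": joint torques, N m; "eef_pos": TCP position; "tool_rot": TCP orientation; "contact_force": force on the tool from outside, world axes, zero at the start; "torque": the same for the moment, N m; "gripper_width": opening from 0.0 (shut) to 1.0 (fully open); "grasp_force": force on a finger pad.
Only numpy, scipy, OpenCV 4.12 (cv2) and the standard library are available. Lean on these libraries where they do the work, as an engineer would, in place of code of your own. Each camera call takes 0.05 s, during which the arm holds its last target. There are 200 camera calls.

## Working session

There is one attempt and no reset: what is moved stays moved. The work goes in short steps, Python scripts to look and compute and a shell command to move; the robot and the scene stay as the last step left them, time stands still between calls to the robot, and variables do not carry over. Pictures are saved under pics/ and viewed, at most 14 in all, crops included, and the job is handed in when it is done.

```bash
ls; mkdir -p pics; python3 - <<'E'
from station import bot, eyes
import cv2
o=bot.get_obs(); print(o)
for n in("side","top"):
    c=eyes.read_camera(n); cv2.imwrite(f"pics/{n}0.png",c["image"][:,:,::-1]); print(n,c["K"],c["dist"],c["R"],c["t"])
E
```

```text
pics
{'t': 0.0, 'q': array([ 1.02691235,  0.4778058 ,  0.02232775,  1.55643445, -0.01151637,
        1.10930593, -0.08310579]), 'joint_vel': array([-0.00059895, -0.00028562, -0.00046056, -0.00014399, -0.00063878,
        0.0009996 , -0.00076971]), 'joint_torque': array([-6.62980165e-04, -5.96442819e+01,  1.60747491e+00, -2.81198323e+01,
        1.24023895e-02,  9.42570943e-03, -8.78473060e-06]), 'eef_pos': array([ 0.28468221, -0.61138297,  0.23032884]), 'tool_rot': array([-8.76990280e-04,  9.76352815e-01,  2.16181282e-01, -2.53466179e-04]), 'contact_force': array([ 0.01091134, -0.61588327,  0.1907199 ]), 'torque': array([ 0.01767656, -0.04928163, -0.00780234]), 'grasp_force': 0.0, 'gripper_width': 1.001198608087365}
side [[494.35634576   0.         321.19429706]
 [  0.         494.35634576 202.43890097]
 [  0.           0.           1.        ]] [0.03090512 0.         0.         0.         0.        ] [[-0.83127585 -0.55547559 -0.02067195]
 [-0.27117173  0.43771406 -0.85724693]
 [ 0.48522814 -0.70700302 -0.5144904 ]] [0.49529644 0.26085986 1.18501366]
top [[418.44631407   0.         324.10804783]
 [  0.         418.44631407 196.0472126 ]
 [  0.           0.           1.        ]] [-0.07598131  0.          0.          0.          0.        ] [[-0.01422035 -0.99988977 -0.00426934]
 [-0.9904735   0.01467105 -0.13691972]
 [ 0.13696726  0.00228162 -0.99057295]] [-0.01760464  0.60312193  1.04437821]
```

View pics/top0.png

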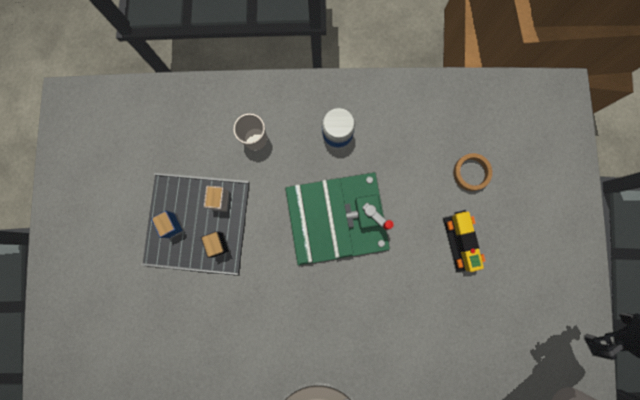

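View pics/side0.png

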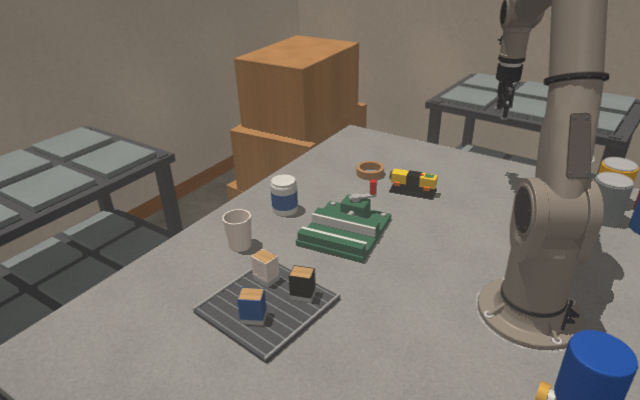

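The top view shows three samples on the tray: white (214,198), blue (166,225) and black (214,245). It also shows the vise at (335,220) with its knob at (389,224), the gauge at (465,242), the cup at (250,130), the tin at (339,127) and the tape at (473,173). Next I'll measure them.

```bash
cat > h.py <<'E'
import numpy as np, cv2
from scipy.spatial.transform import Rotation as Rn
from station import bot, eyes
def cam(n): return eyes.read_camera(n)
def ray(c,uv,z):
    p=cv2.undistortPoints(np.array(uv,float).reshape(-1,1,2),c["K"],np.array(c["dist"])).reshape(-1,2)
    R,t=np.array(c["R"]),np.array(c["t"]); C=-R.T@t
    d=np.c_[p,np.ones(len(p))]@R
    return C+d*((np.atleast_1d(z)-C[2])/d[:,2])[:,None]
def proj(c,X):
    return cv2.projectPoints(np.array(X,float).reshape(-1,1,3),cv2.Rodrigues(np.array(c["R"]))[0],np.array(c["t"]),c["K"],np.array(c["dist"]))[0].reshape(-1,2)
def hsv(c): return cv2.cvtColor(c["image"],cv2.COLOR_RGB2HSV)
def blobs(m,amin=15,roi=None):
    m=m.astype(np.uint8)
    if roi: 
        k=np.zeros_like(m);k[roi[1]:roi[3],roi[0]:roi[2]]=1;m=m*k
    cs,_=cv2.findContours(m,cv2.RETR_EXTERNAL,cv2.CHAIN_APPROX_NONE)
    return [x for x in cs if cv2.contourArea(x)>=amin]
def tcp(): 
    o=bot.get_obs();w=o["tool_rot"];return np.array(o["eef_pos"]),Rn.from_quat([w[1],w[2],w[3],w[0]])
def down(yaw):  # tool pointing down, tool y axis at angle yaw in world (mod pi)
    y=np.array([np.cos(yaw),np.sin(yaw),0]);z=np.array([0,0,-1.]);return Rn.from_matrix(np.c_[np.cross(y,z),y,z])
def go(pos,R=None,base=None):
    p,R0=base or tcp(); R=R or R0
    s=R0.inv().apply(np.array(pos)-p)/0.5; r=(R0.inv()*R).as_rotvec()/np.pi
    return np.round(np.r_[s,r],4), "rows>=%.1f %.1f"%(np.linalg.norm(s)*10,np.degrees(np.linalg.norm(r)*np.pi)/8.59)
E
cat > m.py <<'E'
from h import *
c=cam("top");H=hsv(c);h,s,v=[H[:,:,i].astype(int) for i in range(3)]
wood=(h>8)&(h<22)&(s>70)&(v>110)
for b in blobs(wood,60,(140,170,250,280)):
    r=cv2.minAreaRect(b);P=ray(c,cv2.boxPoints(r),0.087);e=P[1]-P[0];f=P[2]-P[1]
    if np.linalg.norm(f)>np.linalg.norm(e): e=f
    print("wood",np.round(r[0],1),P.mean(0).round(4),"long ax deg",round(np.degrees(np.arctan2(e[1],e[0])),1),np.linalg.norm(P[1]-P[0]).round(3),np.linalg.norm(P[2]-P[1]).round(3))
red=((h<6)|(h>174))&(s>150)&(v>90)
for b in blobs(red,8,(360,190,420,250)):
    r=cv2.minAreaRect(b);print("knob",r,ray(c,[r[0]],0.12))
for b in blobs((h>20)&(h<34)&(s>150)&(v>100),20,(430,190,500,290)):
    r=cv2.minAreaRect(b);print("yel",r,ray(c,[r[0]],0.068))
for b in blobs((h>5)&(h<18)&(s>170)&(v>100),4,(430,190,500,290)):
    r=cv2.minAreaRect(b);print("orange",r,ray(c,[r[0]],0.042))
for b in blobs((s<40)&(v>150),40,(285,170,390,270)):
    r=cv2.minAreaRect(b);P=ray(c,cv2.boxPoints(r),0.05);print("strip",P.round(4).tolist())
for b in blobs((h>60)&(h<90)&(s>80),400,(280,165,395,270)):
    r=cv2.minAreaRect(b);P=ray(c,cv2.boxPoints(r),0.03);print("green",P.round(4).tolist())
im=c["image"][:,:,::-1]
a=cv2.resize(im[165:275,280:400],None,fx=5,fy=5,interpolation=2);b=cv2.resize(im[195:285,435:495],None,fx=3,fy=3,interpolation=2)
o=np.zeros((550,790,3),np.uint8);o[:,:600]=a;o[:270,605:785]=b
cv2.imwrite("pics/z1.png",o)
E
python3 m.py
```

```text
wood [211.6 243.8] [0.4819 0.2526 0.087 ] long ax deg -160.6 0.039 0.052
wood [162.3 223.6] [0.5331 0.3785 0.087 ] long ax deg -151.6 0.036 0.049
wood [212.9 196.7] [0.599  0.2517 0.087 ] long ax deg -5.8 0.051 0.038
knob ((388.50006103515625, 224.50003051757812), (7.071067810058594, 8.485280990600586), 45.0) [[ 0.52112321 -0.17922068  0.12      ]]
yel ((473.7059326171875, 259.82354736328125), (21.3431339263916, 15.037208557128906), 75.96376037597656) [[ 0.43240831 -0.39862976  0.068     ]]
yel ((463.88238525390625, 222.52943420410156), (21.828205108642578, 15.037208557128906), 75.96376037597656) [[ 0.52633031 -0.37872743  0.068     ]]
orange ((459.61773681640625, 262.9706115722656), (8.48874568939209, 4.6081767082214355), 75.96376037597656) [[ 0.42470167 -0.37067479  0.042     ]]
orange ((482.5000305175781, 257.5), (5.5783185958862305, 2.1828207969665527), 75.96376037597656) [[ 0.4372633  -0.43115414  0.042     ]]
orange ((450.050048828125, 225.15000915527344), (8.538147926330566, 4.427187919616699), 71.56504821777344) [[ 0.52198562 -0.35072802  0.042     ]]
orange ((472.5882873535156, 219.8529510498047), (6.305926322937012, 2.1828207969665527), 75.96376037597656) [[ 0.53465839 -0.41076404  0.042     ]]
strip [[0.5705, -0.1219, 0.05], [0.5871, -0.139, 0.05], [0.5387, -0.1851, 0.05], [0.5223, -0.1679, 0.05]]
strip [[0.6336, 0.0496, 0.05], [0.6353, 0.0383, 0.05], [0.4371, 0.0078, 0.05], [0.4355, 0.0189, 0.05]]
strip [[0.6432, -0.0215, 0.05], [0.6447, -0.031, 0.05], [0.4484, -0.0611, 0.05], [0.447, -0.0518, 0.05]]
green [[0.6292, 0.076, 0.03], [0.6329, 0.051, 0.03], [0.4317, 0.0198, 0.03], [0.4281, 0.0442, 0.03]]
green [[0.6348, 0.0383, 0.03], [0.6443, -0.0198, 0.03], [0.4423, -0.0522, 0.03], [0.4332, 0.0046, 0.03]]
green [[0.6464, -0.0336, 0.03], [0.6671, -0.1629, 0.03], [0.4633, -0.1913, 0.03], [0.4439, -0.0649, 0.03]]
```

View pics/z1.png

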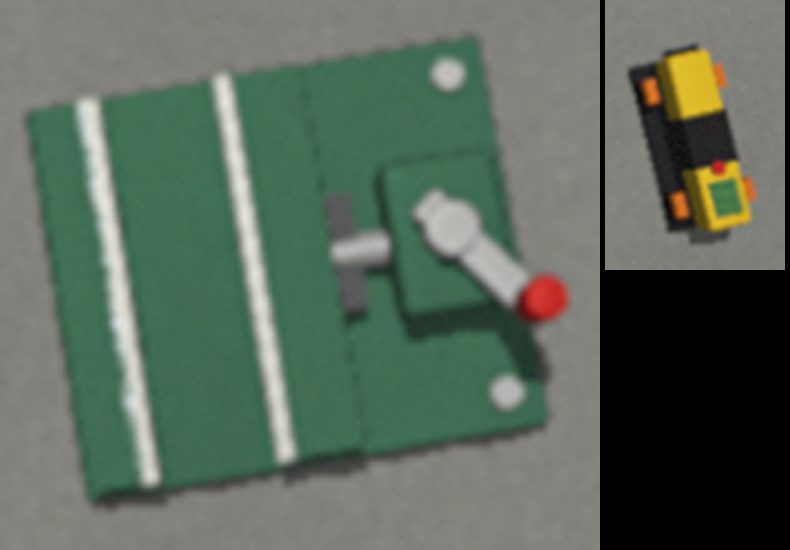

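The vise yaw is about 8.75°, with its origin near (0.536, 0.023). The crank is at about 2.5 rad with the jaws open, and the gauge lies at about 12° with its display at the near end. I'll pick up white first.

```bash
cat >> h.py <<'E'
VO=np.array([0.5362,0.0230,0]);VY=np.radians(8.75);VR=Rn.from_euler('z',VY)
def V(x,y,z): return VO+VR.apply([x,y,z])
VIS=down(np.radians(-81.25))
E
python3 - <<'E'
from h import *
print(go([.599,.2517,.23],down(np.radians(-95.8))))
im=cam("side")["image"][:,:,::-1]
cv2.imwrite("pics/s1.png",cv2.resize(im[155:205,370:450],None,fx=8,fy=8,interpolation=2))
E
```

```text
(array([ 1.2985e+00, -1.2997e+00,  2.9000e-03, -4.0000e-04,  1.0000e-04,
        1.7090e-01]), 'rows>=18.4 3.6')
```

View pics/s1.png

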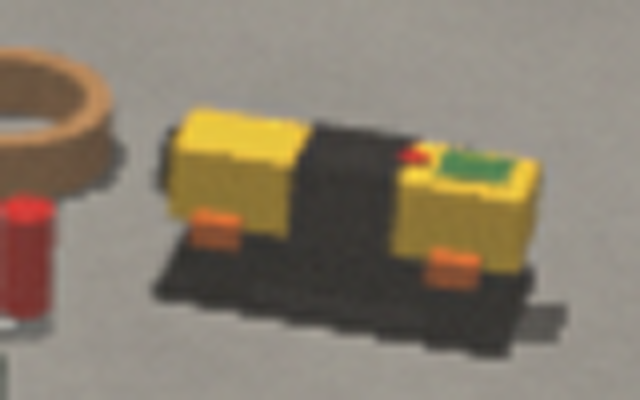

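The side crop shows the dark lens at the far (+x) end of the gauge (165,160), with the display at the rear. I'll move to white.

```bash
r="";python3 -m crank '0.65 -0.65 0 0 0 0.171 0;0.65 -0.65 0 0 0 0.171 0;0.65 -0.65 0 0 0 0.171 0;0.65 -0.65 0 0 0 0.171 0;0.65 -0.65 0 0 0 0.171 0;0.65 -0.65 0 0 0 0.171 0;0.65 -0.65 0 0 0 0.171 0;0.65 -0.65 0 0 0 0.171 0;0.65 -0.65 0 0 0 0.171 0;0.65 -0.65 0 0 0 0.171 0' 60
python3 -c "
from h import *
print(go([.599,.2517,.10],down(np.radians(-95.8))))"
```

```text
t: 1.2
eef_pos: [0.4443, -0.174, 0.2315]
tool_rot: [-0.001, 0.999, -0.046, 0.001]
contact_force: [0.2, 0.1, 1.8]
gripper_width: 0.998
grasp_force: 0.0
(array([ 2.290e-01, -8.759e-01,  2.650e-01, -6.000e-04, -3.000e-04,
        2.700e-03]), 'rows>=9.4 0.1')
```

```bash
python3 -m crank '0.229 -0.876 0 0 0 0.003 0;0.229 -0.876 0 0 0 0.003 0;0.229 -0.876 0 0 0 0.003 0;0.229 -0.876 0 0 0 0.003 0;0.229 -0.876 0 0 0 0.003 0;0.229 -0.876 0 0 0 0.003 0;0.229 -0.876 0 0 0 0.003 0;0.229 -0.876 0 0 0 0.003 0;0.229 -0.876 0 0 0 0.003 0;0.229 -0.876 0 0 0 0.003 0;0.229 -0.876 0.2 0 0 0.003 0;0.229 -0.876 0.2 0 0 0.003 0'
python3 -c "
from h import *
p,R=tcp();print(p,go([.599,.2517,.044],down(np.radians(-95.8))))
c=cam('top');im=c['image'][:,:,::-1].copy()
cv2.imwrite('pics/a1.png',cv2.resize(im[165:285,130:290],None,fx=4,fy=4,interpolation=2))"
```

```text
t: 2.4
eef_pos: [0.6022, 0.2442, 0.1314]
tool_rot: [-0.001, 0.998, -0.055, 0.002]
contact_force: [0.0, -0.8, -0.9]
gripper_width: 1.003
grasp_force: 0.0
[0.60224398 0.24421944 0.13139207] (array([-0.0088, -0.0139,  0.1748, -0.0005, -0.0012, -0.0031]), 'rows>=1.8 0.1')
```

View pics/a1.png

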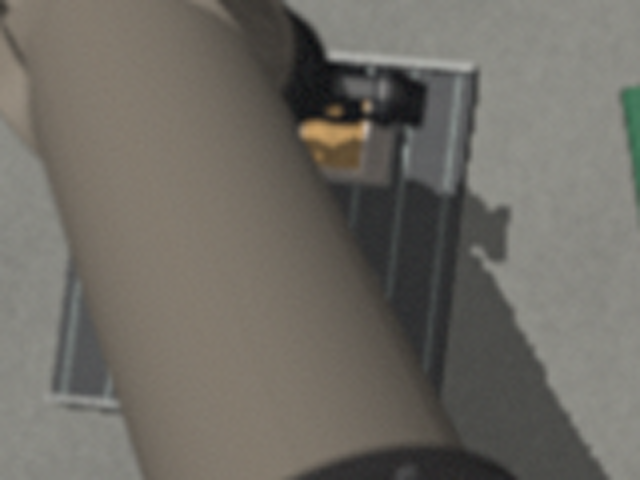

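The arm hides most of the tray, but white is visible at about (345,150) under the gripper. I'll descend and grip.

```bash
python3 -m crank '-0.009 -0.012 0.04 0 0 -0.003 0;-0.009 -0.012 0.04 0 0 -0.003 0;-0.009 -0.012 0.11 0 0 -0.003 0;-0.009 -0.012 0.175 0 0 -0.003 0;-0.009 -0.012 0.175 0 0 -0.003 0;-0.009 -0.012 0.175 0 0 -0.003 0;-0.009 -0.012 0.175 0 0 -0.003 1;-0.009 -0.012 0.175 0 0 -0.003 1;-0.009 -0.012 0.175 0 0 -0.003 1;-0.009 -0.012 0.175 0 0 -0.003 1;-0.009 -0.012 0.175 0 0 -0.003 1;-0.009 -0.012 0.175 0 0 -0.003 1;-0.009 -0.012 0.175 0 0 -0.003 1;-0.009 -0.012 0.175 0 0 -0.003 1' 50
python3 -c "
from h import *
p,R=tcp();q=V(.062,-.025,.060);print(p,q,go([p[0],p[1],.16],R),go([q[0],q[1],.16],VIS))"
```

```text
t: 3.85
eef_pos: [0.5978, 0.2511, 0.0454]
tool_rot: [-0.001, 0.999, -0.051, 0.001]
contact_force: [-0.9, -0.8, 6.6]
gripper_width: 0.489
grasp_force: 50.0
[0.59777571 0.25108848 0.04544279] [0.6012815  0.00772261 0.06      ] (array([ 0.0005, -0.0003, -0.2291,  0.    ,  0.    ,  0.    ]), 'rows>=2.3 0.0') (array([ 5.670e-02,  4.833e-01, -2.295e-01, -3.000e-04, -7.000e-04,
       -8.090e-02]), 'rows>=5.4 1.7')
```

```bash
python3 -m crank '0 0 -0.1 0 0 0 1;0 0 -0.18 0 0 0 1;0 0 -0.23 0 0 0 1;0.057 0.483 -0.23 0 0 -0.081 1;0.057 0.483 -0.23 0 0 -0.081 1;0.057 0.483 -0.23 0 0 -0.081 1;0.057 0.483 -0.23 0 0 -0.081 1;0.057 0.483 -0.23 0 0 -0.081 1;0.057 0.483 -0.23 0 0 -0.081 1;0.057 0.483 -0.23 0 0 -0.081 1;0.057 0.483 -0.13 0 0 -0.081 1;0.057 0.483 -0.13 0 0 -0.081 1;0.057 0.483 -0.13 0 0 -0.081 1'
python3 -c "
from h import *
q=V(.062,-.025,.054);print(tcp()[0],go(q,VIS))
c=cam('side');im=c['image'][:,:,::-1].copy()
cv2.imwrite('pics/a2.png',cv2.resize(im[150:290,250:410],None,fx=4,fy=4,interpolation=2))"
```

```text
t: 5.15
eef_pos: [0.5998, 0.0091, 0.1084]
tool_rot: [-0.0, 0.997, 0.078, -0.001]
contact_force: [0.1, 0.3, -2.3]
gripper_width: 0.484
grasp_force: 52.5
[0.59976871 0.00910997 0.10838924] (array([ 0.0028,  0.0033,  0.1088, -0.0003,  0.0008,  0.0009]), 'rows>=1.1 0.0')
```

View pics/a2.png

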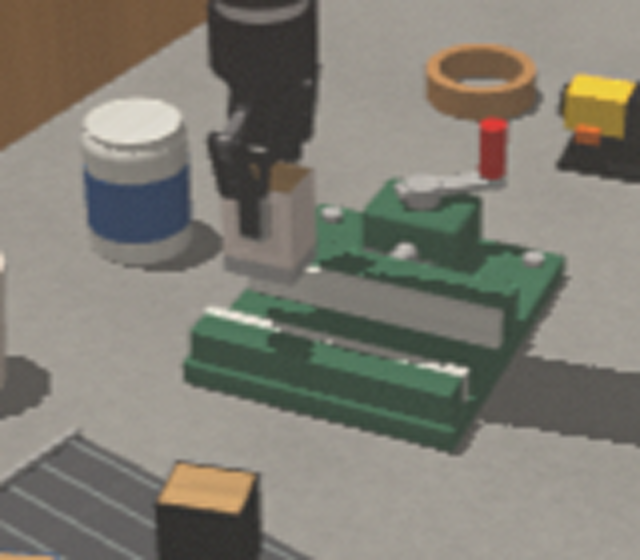

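White hangs above the +x end of the jaw opening, near (270,230), and is upright. I'll lower it.

```bash
python3 -m crank '0.001 0.002 0.03 0 0 0.001 1;0.001 0.002 0.06 0 0 0.001 1;0.001 0.002 0.085 0 0 0.001 1;0.001 0.002 0.1 0 0 0.001 1;0.001 0.002 0.106 0 0 0.001 1;0.001 0.002 0.108 0 0 0.001 1;0.001 0.002 0.108 0 0 0.001 1'
python3 -c "
from h import *
print(VR.inv().apply(tcp()[0]-VO))"
```

```text
t: 5.9
eef_pos: [0.6017, 0.0065, 0.055]
tool_rot: [-0.0, 0.997, 0.075, 0.0]
contact_force: [-0.1, -0.8, -2.5]
gripper_width: 0.483
grasp_force: 52.8
[ 0.06218544 -0.0262591   0.05496617]
```

```bash
python3 -m crank '0 0 0.003 0 0 0 1;0 0 0.003 0 0 0 1;0 0 0.003 0 0 0 0;0 0 0.003 0 0 0 0;0 0 0.003 0 0 0 0;0 0 0.003 0 0 0 0;0 0 0.003 0 0 0 0;0 0 -0.1 0 0 0 0;0 0 -0.2 0 0 0 0;0 0 -0.3 0 0 0 0;0 0 -0.3 0 0 0 0'
python3 -c "
from h import *
for n,p,a in(('blue',[.5331,.3785],-61.6),('black',[.4819,.2526],-70.6)): print(n,go([*p,.16],down(np.radians(a))),go([*p,.044],down(np.radians(a))))"
```

```text
t: 7.0
eef_pos: [0.6057, 0.0072, 0.2125]
tool_rot: [0.0, 0.997, 0.075, 0.006]
contact_force: [0.5, 0.2, -0.2]
gripper_width: 0.998
grasp_force: 0.0
blue (array([-0.0341, -0.7561,  0.1037,  0.0011, -0.004 , -0.1101]), 'rows>=7.6 2.3') (array([-0.0371, -0.7563,  0.3357,  0.0011, -0.004 , -0.1101]), 'rows>=8.3 2.3')
black (array([-0.1729, -0.5224,  0.1021,  0.0007, -0.004 , -0.0601]), 'rows>=5.6 1.3') (array([-0.1759, -0.5226,  0.3341,  0.0007, -0.004 , -0.0601]), 'rows>=6.4 1.3')
```

```bash
python3 -m crank '-0.034 -0.756 0 0 0 -0.11 0;-0.034 -0.756 0 0 0 -0.11 0;-0.034 -0.756 0 0 0 -0.11 0;-0.034 -0.756 0 0 0 -0.11 0;-0.034 -0.756 0 0 0 -0.11 0;-0.034 -0.756 0 0 0 -0.11 0;-0.034 -0.756 0 0 0 -0.11 0;-0.034 -0.756 0 0 0 -0.11 0;-0.034 -0.756 0 0 0 -0.11 0;-0.034 -0.756 0.1 0 0 -0.11 0;-0.034 -0.756 0.13 0 0 -0.11 0;-0.034 -0.756 0.13 0 0 -0.11 0;-0.034 -0.756 0.13 0 0 -0.11 0'
python3 -c "
from h import *
print(tcp()[0]);print(go([.5331,.3785,.044],down(np.radians(-61.6))))
c=cam('side');im=c['image'][:,:,::-1].copy()
cv2.imwrite('pics/a3.png',cv2.resize(im[150:350,180:430],None,fx=3,fy=3,interpolation=2))"
```

```text
t: 8.3
eef_pos: [0.5287, 0.3772, 0.1404]
tool_rot: [0.0, 0.97, 0.245, 0.0]
contact_force: [0.1, 1.1, 0.1]
gripper_width: 0.998
grasp_force: 0.0
[0.52872218 0.37722608 0.14044368]
(array([ 0.0089,  0.0019,  0.1929,  0.    , -0.    , -0.0004]), 'rows>=1.9 0.0')
```

View pics/a3.png

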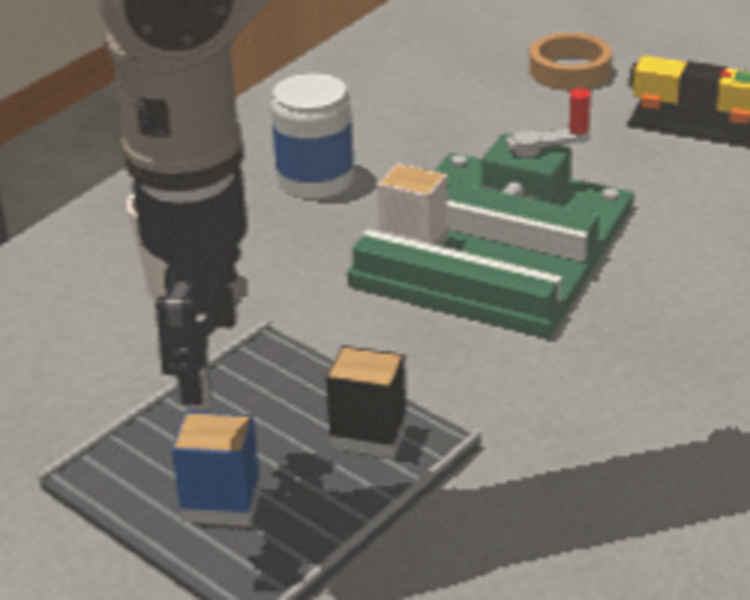

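White stands upright in the vise at (410,205), and blue at (215,465) is directly below the gripper. I'll use the side view to check that blue hasn't been moved.

```bash
cat > w.py <<'E'
from h import *
c=cam("side");H=hsv(c);h,s,v=[H[:,:,i].astype(int) for i in range(3)]
for b in blobs((h>8)&(h<22)&(s>70)&(v>110),60,(190,230,430,350)):
    P=ray(c,b.reshape(-1,2),0.087)[:,:2];r=cv2.minAreaRect(P.astype(np.float32)*1000);print(np.round(r[0],1),np.round(r[1],1),round(r[2],1))
E
python3 w.py
```

```text
[534.7 380.5] [48.2 37.1] 25.3
[481.8 253.9] [51.2 39.9] 17.6
```

```bash
python3 -m crank '0.01 0 0 0 0 0.006 0;0.01 0 0 0 0 0.006 0;0.01 0 0.09 0 0 0.006 0;0.01 0 0.16 0 0 0.006 0;0.01 0 0.192 0 0 0.006 0;0.01 0 0.192 0 0 0.006 0;0.01 0 0.192 0 0 0.006 0;0.01 0 0.192 0 0 0.006 1;0.01 0 0.192 0 0 0.006 1;0.01 0 0.192 0 0 0.006 1;0.01 0 0.192 0 0 0.006 1;0.01 0 0.192 0 0 0.006 1;0.01 0 0.192 0 0 0.006 1;0.01 0 0.192 0 0 0.006 1;0.01 0 0.192 0 0 0.006 1'
python3 -c "
from h import *
q=V(0,-.025,.16);print(tcp()[0],q,go(q,VIS))"
```

```text
t: 9.9
eef_pos: [0.5333, 0.3804, 0.0451]
tool_rot: [-0.0, 0.972, 0.236, 0.001]
contact_force: [-1.2, -1.0, 7.0]
gripper_width: 0.486
grasp_force: 51.6
[0.53331774 0.38039606 0.04511827] [ 0.54000308 -0.00170904  0.16      ] (array([-3.381e-01,  6.853e-01, -2.304e-01, -1.000e-04, -6.000e-04,
        1.030e-01]), 'rows>=8.0 2.2')
```

```bash
python3 -m crank '0 0 -0.1 0 0 0 1;0 0 -0.18 0 0 0 1;0 0 -0.23 0 0 0 1;-0.338 0.685 -0.23 0 0 0.103 1;-0.338 0.685 -0.23 0 0 0.103 1;-0.338 0.685 -0.23 0 0 0.103 1;-0.338 0.685 -0.23 0 0 0.103 1;-0.338 0.685 -0.23 0 0 0.103 1;-0.338 0.685 -0.23 0 0 0.103 1;-0.338 0.685 -0.23 0 0 0.103 1;-0.338 0.685 -0.23 0 0 0.103 1;-0.338 0.685 -0.23 0 0 0.103 1;-0.338 0.685 -0.23 0 0 0.103 1;-0.338 0.685 -0.13 0 0 0.103 1;-0.338 0.685 -0.13 0 0 0.103 1;-0.338 0.685 -0.13 0 0 0.103 1;-0.338 0.685 -0.13 0 0 0.103 1;-0.338 0.685 -0.13 0 0 0.103 1'
python3 -c "
from h import *
p=tcp()[0];q=V(0,-.025,.054);print(p,go(q,VIS))"
```

```text
t: 11.7
eef_pos: [0.5408, -0.0011, 0.1106]
tool_rot: [-0.0, 0.997, 0.077, 0.002]
contact_force: [0.2, 0.9, -2.8]
gripper_width: 0.487
grasp_force: 52.6
[ 0.54080988 -0.00108731  0.11058344] (array([-2.100e-03,  1.000e-03,  1.132e-01,  1.000e-04, -1.000e-03,
        4.000e-04]), 'rows>=1.1 0.0')
```

```bash
python3 -m crank '-0.001 0 0.03 0 0 0 1;-0.001 0 0.06 0 0 0 1;-0.001 0 0.09 0 0 0 1;-0.001 0 0.105 0 0 0 1;-0.001 0 0.111 0 0 0 1;-0.001 0 0.113 0 0 0 1;-0.001 0 0.113 0 0 0 1;-0.001 0 0.113 0 0 0 1'
python3 -c "
from h import *
print(VR.inv().apply(tcp()[0]-VO))"
```

```text
t: 12.5
eef_pos: [0.5388, -0.0019, 0.0531]
tool_rot: [0.0, 0.997, 0.076, -0.0]
contact_force: [-4.6, -0.6, 7.0]
gripper_width: 0.486
grasp_force: 53.7
[-0.00117201 -0.02497085  0.05309803]
```

```bash
python3 -m crank '0 0 0 0 0 0 0;0 0 0 0 0 0 0;0 0 0 0 0 0 0;0 0 0 0 0 0 0;0 0 0 0 0 0 0;0 0 -0.1 0 0 0 0;0 0 -0.2 0 0 0 0;0 0 -0.28 0 0 0 0;0 0 -0.28 0 0 0 0;0 0 -0.28 0 0 0 0'
python3 w.py; python3 -c "
from h import *
print(tcp()[0],go([.4819,.2533,.13],down(np.radians(-71.5))))"
```

```text
t: 13.5
eef_pos: [0.5395, -0.002, 0.1932]
tool_rot: [0.0, 0.997, 0.076, 0.001]
contact_force: [-0.1, -0.0, -0.3]
gripper_width: 1.0
grasp_force: 0.0
[482.  253.9] [51.9 38.2] 19.6
[ 0.5385708  -0.00210593  0.19183333] (array([-3.420e-02, -5.221e-01,  1.236e-01,  1.000e-04,  2.000e-04,
       -5.410e-02]), 'rows>=5.4 1.1')
```

```bash
python3 -m crank '-0.034 -0.522 0 0 0 -0.054 0;-0.034 -0.522 0 0 0 -0.054 0;-0.034 -0.522 0 0 0 -0.054 0;-0.034 -0.522 0 0 0 -0.054 0;-0.034 -0.522 0 0 0 -0.054 0;-0.034 -0.522 0 0 0 -0.054 0;-0.034 -0.522 0 0 0 -0.054 0;-0.034 -0.522 0.09 0 0 -0.054 0;-0.034 -0.522 0.12 0 0 -0.054 0;-0.034 -0.522 0.2 0 0 -0.054 0;-0.034 -0.522 0.27 0 0 -0.054 0;-0.034 -0.522 0.296 0 0 -0.054 0;-0.034 -0.522 0.296 0 0 -0.054 0;-0.034 -0.522 0.296 0 0 -0.054 0;-0.034 -0.522 0.296 0 0 -0.054 0'
python3 -m crank '0 0 0 0 0 0 1;0 0 0 0 0 0 1;0 0 0 0 0 0 1;0 0 0 0 0 0 1;0 0 0 0 0 0 1;0 0 0 0 0 0 1;0 0 0 0 0 0 1;0 0 0 0 0 0 1'
python3 -c "
from h import *
q=V(-.062,-.025,.16);print(tcp()[0],q,go(q,VIS))"
```

```text
t: 15.05
eef_pos: [0.4837, 0.2539, 0.046]
tool_rot: [-0.0, 0.987, 0.16, 0.001]
contact_force: [-0.9, 0.8, 0.8]
gripper_width: 0.997
grasp_force: 0.0
t: 15.85
eef_pos: [0.4827, 0.2538, 0.045]
tool_rot: [-0.0, 0.987, 0.161, 0.0]
contact_force: [-1.5, -1.7, 5.8]
gripper_width: 0.486
grasp_force: 50.4
[0.48273923 0.2537798  0.04498723] [ 0.47872467 -0.01114069  0.16      ] (array([-1.755e-01,  4.999e-01, -2.302e-01, -0.000e+00, -3.000e-04,
        5.410e-02]), 'rows>=5.8 1.1')
```

```bash
python3 -m crank '0 0 -0.1 0 0 0 1;0 0 -0.18 0 0 0 1;0 0 -0.23 0 0 0 1;-0.176 0.5 -0.23 0 0 0.054 1;-0.176 0.5 -0.23 0 0 0.054 1;-0.176 0.5 -0.23 0 0 0.054 1;-0.176 0.5 -0.23 0 0 0.054 1;-0.176 0.5 -0.23 0 0 0.054 1;-0.176 0.5 -0.23 0 0 0.054 1;-0.176 0.5 -0.23 0 0 0.054 1;-0.176 0.5 -0.13 0 0 0.054 1;-0.176 0.5 -0.13 0 0 0.054 1;-0.176 0.5 -0.13 0 0 0.054 1;-0.176 0.5 -0.13 0 0 0.054 1;-0.176 0.5 -0.13 0 0 0.054 1'
python3 -c "
from h import *
p=tcp()[0];q=V(-.062,-.025,.054);print(p,go(q,VIS))
c=cam('side');im=c['image'][:,:,::-1].copy()
cv2.imwrite('pics/a4.png',cv2.resize(im[150:350,180:430],None,fx=3,fy=3,interpolation=2))"
```

```text
t: 17.35
eef_pos: [0.4795, -0.0109, 0.1109]
tool_rot: [0.0, 0.997, 0.077, 0.001]
contact_force: [-0.4, 0.1, -2.7]
gripper_width: 0.486
grasp_force: 52.6
[ 0.47948873 -0.01089121  0.11090917] (array([-1.900e-03,  2.000e-04,  1.138e-01,  1.000e-04, -9.000e-04,
        4.000e-04]), 'rows>=1.1 0.0')
```

View pics/a4.png

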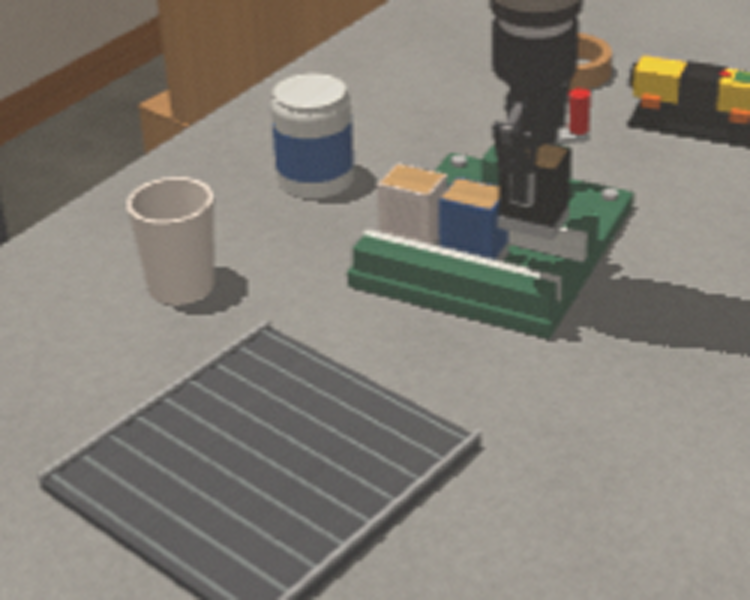

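White (410,205) and blue (473,215) stand in the vise, and black hangs over the last slot at (535,190). I'll lower and release it.

```bash
python3 -m crank '-0.001 0 0.03 0 0 0 1;-0.001 0 0.06 0 0 0 1;-0.001 0 0.09 0 0 0 1;-0.001 0 0.105 0 0 0 1;-0.001 0 0.111 0 0 0 1;-0.001 0 0.113 0 0 0 1;-0.001 0 0.113 0 0 0 1;-0.001 0 0.113 0 0 0 1;-0.001 0 0.113 0 0 0 0;-0.001 0 0.113 0 0 0 0;-0.001 0 0.113 0 0 0 0;-0.001 0 0.113 0 0 0 0;-0.001 0 0.113 0 0 0 0;-0.001 0 0 0 0 0 0;-0.001 0 -0.1 0 0 0 0;-0.001 0 -0.19 0 0 0 0;-0.001 0 -0.19 0 0 0 0'
python3 -c "
from h import *
k=np.array([.5211,-.1792]);print(go([*k,.2],down(np.radians(-81.25))),tcp()[0])"
```

```text
t: 19.1
eef_pos: [0.4818, -0.0111, 0.2107]
tool_rot: [0.001, 0.997, 0.076, 0.006]
contact_force: [0.7, 0.4, -0.3]
gripper_width: 1.007
grasp_force: 0.0
(array([ 0.0263,  0.3442,  0.0224,  0.0006, -0.0037,  0.    ]), 'rows>=3.5 0.1') [ 0.48178878 -0.01110177  0.21072109]
```

```bash
python3 -m crank '0.025 0.344 0.02 0 0 0 0;0.025 0.344 0.02 0 0 0 0;0.025 0.344 0.02 0 0 0 0;0.025 0.344 0.02 0 0 0 0;0.025 0.344 0.02 0 0 0 0;0.025 0.344 0.02 0 0 0 0;0.025 0.344 0.02 0 0 0 0;0.025 0.344 0.02 0 0 0 0'
python3 -c "
from h import *
print(tcp()[0]); print(go([.5211,-.1792,.09],VIS))
c=cam('top');print('hub',ray(c,[[371,210]],.085),'wood tops:')
H=hsv(c);h,s,v=[H[:,:,i].astype(int) for i in range(3)]
for b in blobs((h>8)&(h<22)&(s>70)&(v>110),60,(285,170,350,270)):
    r=cv2.minAreaRect(b);P=ray(c,cv2.boxPoints(r),.095);print(VR.inv().apply(P.mean(0)-VO).round(4),r)
cv2.imwrite('pics/a5.png',cv2.resize(c['image'][165:275,280:420,::-1],None,fx=5,fy=5,interpolation=2))"
```

```text
t: 19.9
eef_pos: [0.5163, -0.1781, 0.1944]
tool_rot: [-0.0, 0.997, 0.078, 0.0]
contact_force: [0.8, -1.0, -0.1]
gripper_width: 1.001
grasp_force: 0.0
[ 0.51631175 -0.17806517  0.19438073]
(array([ 9.100e-03,  3.800e-03,  2.088e-01, -1.000e-04, -0.000e+00,
        9.000e-04]), 'rows>=2.1 0.0')
hub [[ 0.56013335 -0.14223024  0.085     ]] wood tops:
[-0.0638 -0.0265  0.095 ] ((319.2040100097656, 244.3719940185547), (21.376813888549805, 16.368019104003906), 79.69515228271484)
[-0.0006 -0.0267  0.095 ] ((315.04052734375, 218.74327087402344), (19.892276763916016, 14.631509780883789), 80.53767395019531)
[ 0.0631 -0.0272  0.095 ] ((311.0499572753906, 193.35000610351562), (20.5060977935791, 14.9906644821167), 81.8698959350586)
```

View pics/a5.png

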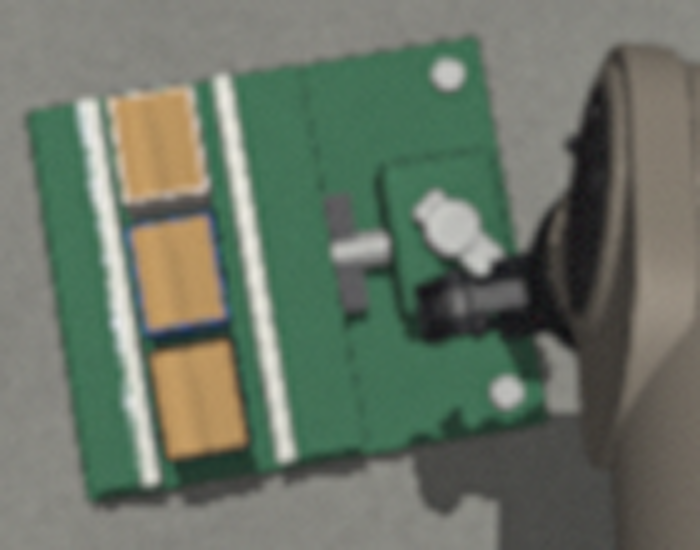

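All three wood tops stand in line between the jaws at crop positions (160,145), (178,272) and (198,400), and the gripper is over the knob. Next I'll descend and grip the knob.

```bash
python3 -m crank '0.007 0.003 0.07 0 0 0 0;0.007 0.003 0.14 0 0 0 0;0.007 0.003 0.19 0 0 0 0;0.007 0.003 0.208 0 0 0 0;0.007 0.003 0.208 0 0 0 0;0.007 0.003 0.208 0 0 0 0;0.007 0.003 0.208 0 0 0 1;0.007 0.003 0.208 0 0 0 1;0.007 0.003 0.208 0 0 0 1;0.007 0.003 0.208 0 0 0 1;0.007 0.003 0.208 0 0 0 1;0.007 0.003 0.208 0 0 0 1;0.007 0.003 0.208 0 0 0 1;0.007 0.003 0.208 0 0 0 1;0.007 0.003 0.208 0 0 0 1;0.007 0.003 0.208 0 0 0 1' 70
python3 -c "
from h import *
d=VR.inv().apply(tcp()[0]-np.array([.5607,-.1416,0]));t=np.arctan2(-d[1],d[0]);print(d,np.hypot(*d[:2]),t)
for k in range(0,19): a=t+k*np.pi/9;print(*(0.11*np.array([np.cos(a)-np.cos(t),np.sin(a)-np.sin(t)])).round(3))"
```

```text
t: 21.55
eef_pos: [0.5203, -0.1799, 0.091]
tool_rot: [-0.0, 0.997, 0.077, 0.0]
contact_force: [-1.1, 2.2, 5.9]
gripper_width: 0.238
grasp_force: 68.2
[-0.04575984 -0.0317246   0.09101028] 0.05568135479808761 2.535387726509604
0.0 0.0
-0.016 -0.035
-0.019 -0.073
-0.009 -0.11
0.013 -0.141
0.044 -0.163
0.081 -0.172
0.119 -0.169
0.154 -0.152
0.181 -0.125
0.197 -0.091
0.2 -0.053
0.19 -0.016
0.168 0.015
0.136 0.037
0.099 0.047
0.061 0.043
0.027 0.027
-0.0 -0.0
```

```bash
python3 -m crank '-0.009 -0.018 0 0 0 0 1;-0.016 -0.035 0 0 0 0 1;-0.019 -0.073 0 0 0 0 1;-0.009 -0.11 0 0 0 0 1;0.013 -0.141 0 0 0 0 1;0.013 -0.141 0 0 0 0 1'
python3 -c "
from h import *
d=VR.inv().apply(tcp()[0]-np.array([.5607,-.1416,0]));t=np.arctan2(-d[1],d[0]);print(d,np.hypot(*d[:2]),t)"
```

```text
t: 22.15
eef_pos: [0.5125, -0.1087, 0.0908]
tool_rot: [-0.0, 0.997, 0.077, -0.003]
contact_force: [-13.1, 3.5, 19.6]
gripper_width: 0.241
grasp_force: 70.7
[-0.04258802  0.03986619  0.09083092] 0.05833569048554991 -2.389192685182475
```

```bash
python3 -m crank '0.031 -0.022 -0.004 0 0 0 1;0.068 -0.031 -0.004 0 0 0 1;0.106 -0.028 -0.004 0 0 0 1;0.141 -0.011 -0.004 0 0 0 1;0.168 0.016 -0.004 0 0 0 1;0.184 0.05 -0.004 0 0 0 1;0.187 0.088 -0.004 0 0 0 1;0.177 0.125 -0.004 0 0 0 1;0.155 0.156 -0.004 0 0 0 1;0.123 0.178 -0.004 0 0 0 1;0.086 0.188 -0.004 0 0 0 1;0.048 0.184 -0.004 0 0 0 1;0.014 0.168 -0.004 0 0 0 1;-0.013 0.141 -0.004 0 0 0 1;-0.029 0.106 -0.004 0 0 0 1;-0.032 0.068 -0.004 0 0 0 1;-0.022 0.031 -0.004 0 0 0 1;0 0 -0.004 0 0 0 1;0 0 -0.004 0 0 0 1'
python3 -c "
from h import *
d=VR.inv().apply(tcp()[0]-np.array([.5607,-.1416,0]));t=np.arctan2(-d[1],d[0]);print(d,np.hypot(*d[:2]),t)
c=cam('side');cv2.imwrite('pics/a6.png',cv2.resize(c['image'][150:290,280:430,::-1],None,fx=4,fy=4,interpolation=2))"
```

```text
t: 24.05
eef_pos: [0.5122, -0.1091, 0.0912]
tool_rot: [-0.0, 0.997, 0.077, -0.004]
contact_force: [-5.8, 2.1, 2.6]
gripper_width: 0.234
grasp_force: 71.6
[-0.0429847   0.03948194  0.09115107] 0.05836529801631398 -2.398643824447192
```

View pics/a6.png

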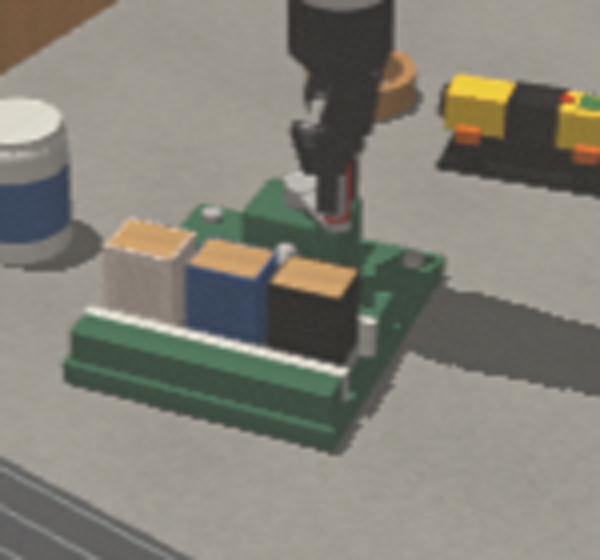

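The crank is turning; it's now at about 10.2 rad. The three samples still stand in a row at (150,270), (230,290) and (315,310). I'll continue to just short of contact and check again.

```bash
python3 -m crank '0.031 -0.022 0 0 0 0 1;0.068 -0.031 0 0 0 0 1;0.106 -0.028 0 0 0 0 1;0.141 -0.011 0 0 0 0 1;0.168 0.016 0 0 0 0 1;0.184 0.05 0 0 0 0 1;0.187 0.088 0 0 0 0 1;0.177 0.125 0 0 0 0 1;0.155 0.156 0 0 0 0 1;0.123 0.178 0 0 0 0 1;0.086 0.188 0 0 0 0 1;0.048 0.184 0 0 0 0 1;0.048 0.184 0 0 0 0 1'
cat > wv.py <<'E'
from h import *
d=VR.inv().apply(tcp()[0]-np.array([.5607,-.1416,0]));t=np.arctan2(-d[1],d[0]);print(d,np.hypot(*d[:2]),t)
c=cam('top');H=hsv(c);h,s,v=[H[:,:,i].astype(int) for i in range(3)]
for b in blobs((h>8)&(h<22)&(s>70)&(v>110),60,(285,170,350,270)):
    r=cv2.minAreaRect(b);P=ray(c,cv2.boxPoints(r),.095);print(VR.inv().apply(P.mean(0)-VO).round(4),r[1:])
E
python3 wv.py
```

```text
t: 25.4
eef_pos: [0.5522, -0.1944, 0.0912]
tool_rot: [-0.002, 0.997, 0.077, -0.0]
contact_force: [2.0, 5.2, -6.5]
gripper_width: 0.239
grasp_force: 71.4
[-0.01644118 -0.05094121  0.09124158] 0.05352867459381143 1.8829901127480888
[-0.0637 -0.0213  0.095 ] ((21.371868133544922, 16.111099243164062), 80.53767395019531)
[-0.0011 -0.0213  0.095 ] ((20.714271545410156, 14.467110633850098), 80.53767395019531)
[ 0.0627 -0.021   0.095 ] ((20.385475158691406, 14.631509780883789), 80.53767395019531)
```

```bash
python3 -m crank '-0.017 -0.006 0 0 0 0 1;-0.034 -0.016 0 0 0 0 1;-0.048 -0.029 0 0 0 0 1;-0.061 -0.043 0 0 0 0 1;-0.07 -0.06 0 0 0 0 1;-0.077 -0.078 0 0 0 0 1;-0.077 -0.078 0 0 0 0 1' 90; python3 wv.py
```

```text
t: 26.15
eef_pos: [0.5103, -0.1674, 0.0915]
tool_rot: [0.002, 0.997, 0.076, 0.002]
contact_force: [8.3, -8.7, -17.3]
gripper_width: 0.236
grasp_force: 88.7
[-0.05370649 -0.01784176  0.09145331] 0.05659254180902818 2.820854711154121
[-0.0636 -0.0201  0.095 ] ((21.371868133544922, 16.111099243164062), 80.53767395019531)
[-0.0012 -0.02    0.095 ] ((20.571826934814453, 14.5791654586792), 79.69515228271484)
[ 0.0627 -0.0198  0.095 ] ((20.385473251342773, 14.631509780883789), 80.53767395019531)
```

```bash
python3 -m crank '-0.003 -0.019 0 0 0 0 1;-0.003 -0.038 0 0 0 0 1;0.001 -0.057 0 0 0 0 1;0.007 -0.075 0 0 0 0 1;0.007 -0.075 0 0 0 0 1;0.007 -0.075 0 0 0 0 1'; python3 wv.py
```

```text
t: 26.8
eef_pos: [0.503, -0.1421, 0.0914]
tool_rot: [0.007, 0.997, 0.07, -0.003]
contact_force: [-3.4, -37.6, -7.1]
gripper_width: 0.232
grasp_force: 90.7
[-0.05705695  0.00826601  0.0913596 ] 0.05765260061109992 -2.9977207022008305
[-0.0636 -0.0199  0.095 ] ((21.371868133544922, 15.946701049804688), 80.53767395019531)
[-0.0011 -0.0199  0.095 ] ((20.714271545410156, 14.302711486816406), 80.53767395019531)
[ 0.0627 -0.02    0.095 ] ((20.385473251342773, 14.79590892791748), 80.53767395019531)
```

```bash
python3 -m crank '0.005 -0.01 0 0 0 0 1;0.009 -0.018 0 0 0 0 1;0.014 -0.026 0 0 0 0 1;0.014 -0.026 0 0 0 0 1'; python3 wv.py
```

```text
t: 27.25
eef_pos: [0.5033, -0.1333, 0.0912]
tool_rot: [0.01, 0.998, 0.068, -0.008]
contact_force: [-17.1, -48.7, 7.1]
gripper_width: 0.235
grasp_force: 92.2
[-0.05542169  0.01692246  0.09117171] 0.05794768232662804 -2.845243997802093
[-0.0636 -0.0199  0.095 ] ((21.371868133544922, 15.946701049804688), 80.53767395019531)
[-0.0014 -0.0199  0.095 ] ((20.54987335205078, 14.302711486816406), 80.53767395019531)
[ 0.0627 -0.0198  0.095 ] ((20.385475158691406, 14.631509780883789), 80.53767395019531)
```

```bash
python3 -m crank '-0.006 0.012 0 0 0 0 1;-0.009 0.018 0 0 0 0 1;-0.009 0.018 0 0 0 0 0;-0.009 0.018 0 0 0 0 0;-0.009 0.018 0 0 0 0 0;-0.009 0.018 0 0 0 0 0;-0.009 0.018 0 0 0 0 0;-0.009 0.018 -0.1 0 0 0 0;-0.009 0.018 -0.2 0 0 0 0;-0.009 0.018 -0.2 0 0 0 0;-0.009 0.018 -0.2 0 0 0 0'
python3 -c "
from h import *
c=cam('top');H=hsv(c);h,s,v=[H[:,:,i].astype(int) for i in range(3)]
for b in blobs(((h<6)|(h>174))&(s>150)&(v>90),8,(340,170,420,260)):
    k=ray(c,[cv2.minAreaRect(b)[0]],.127)[0];d=VR.inv().apply(k-np.array([.5607,-.1416,0]));print('knob',d,np.arctan2(-d[1],d[0]))
g=[.4794,-.3887];G=down(np.radians(-78));print(tcp()[0],go([*g,.19],G),go([*g,.04],G))"
```

```text
t: 28.4
eef_pos: [0.5097, -0.1228, 0.1936]
tool_rot: [0.001, 0.997, 0.076, 0.001]
contact_force: [-0.6, -0.6, -0.3]
gripper_width: 0.999
grasp_force: 0.0
[ 0.5086537  -0.12263459  0.19224682] (array([-1.389e-01,  5.170e-01,  4.600e-03,  1.000e-04,  0.000e+00,
       -1.800e-02]), 'rows>=5.4 0.4') (array([-1.389e-01,  5.169e-01,  3.046e-01,  1.000e-04,  0.000e+00,
       -1.800e-02]), 'rows>=6.2 0.4')
```

```bash
python3 -m crank '-0.139 0.517 0 0 0 -0.018 0;-0.139 0.517 0 0 0 -0.018 0;-0.139 0.517 0 0 0 -0.018 0;-0.139 0.517 0 0 0 -0.018 0;-0.139 0.517 0 0 0 -0.018 0;-0.139 0.517 0 0 0 -0.018 0;-0.139 0.517 0 0 0 -0.018 0;-0.139 0.517 0.15 0 0 -0.018 0;-0.139 0.517 0.15 0 0 -0.018 0;-0.139 0.517 0.15 0 0 -0.018 0'
python3 -c "
from h import *
g=[.4794,-.3887];G=down(np.radians(-78));print(tcp()[0],go([*g,.03],G))
c=cam('top');H=hsv(c);h,s,v=[H[:,:,i].astype(int) for i in range(3)]
for b in blobs(((h<6)|(h>174))&(s>150)&(v>90),8,(340,170,420,260)):
    k=ray(c,[cv2.minAreaRect(b)[0]],.127)[0];d=VR.inv().apply(k-np.array([.5607,-.1416,0]));print('knob',d,np.arctan2(-d[1],d[0]))
c=cam('side');cv2.imwrite('pics/a7.png',cv2.resize(c['image'][120:280,280:470,::-1],None,fx=4,fy=3.7,interpolation=2))"
```

```text
t: 29.45
eef_pos: [0.4773, -0.3844, 0.1124]
tool_rot: [-0.004, 0.994, 0.106, -0.003]
contact_force: [-0.1, 0.3, -0.5]
gripper_width: 1.0
grasp_force: 0.0
[ 0.47733695 -0.384353    0.11242525] (array([ 0.0032,  0.0107,  0.1648, -0.0026,  0.0019,  0.0009]), 'rows>=1.7 0.1')
knob [-0.048805   -0.02331563  0.127     ] 2.6959189228356455
```

View pics/a7.png

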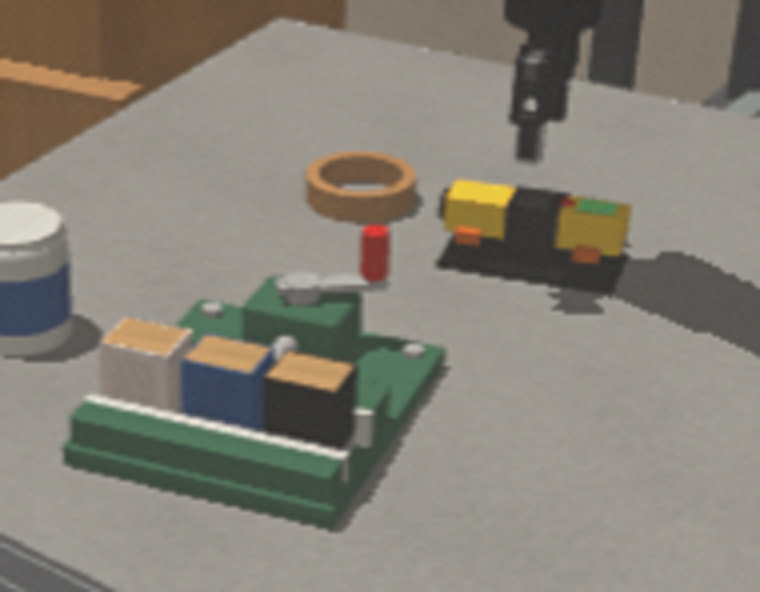

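The gauge is still in its rest with the gripper above it. The knob, though, is at about 2.70 rad (15.26 in all), so it slipped back from 16.0 when I released it. I'll grip it again and tighten, this time relaxing the force before letting go.

```bash
python3 -c "
from h import *
k=np.array([.5607,-.1416,0])+VR.apply([-.0496,-.0237,0]);print(k)
print(go([k[0],k[1],.192],VIS))"
```

```text
[ 0.51528259 -0.17256949  0.        ]
(array([ 1.586e-01, -4.047e-01, -1.492e-01, -6.000e-04,  2.000e-04,
        1.870e-02]), 'rows>=4.6 0.4')
```

```bash
python3 -m crank '0 0 -0.08 0 0 0 0;0 0 -0.149 0 0 0.019 0;0.159 -0.405 -0.149 0 0 0.019 0;0.159 -0.405 -0.149 0 0 0.019 0;0.159 -0.405 -0.149 0 0 0.019 0;0.159 -0.405 -0.149 0 0 0.019 0;0.159 -0.405 -0.149 0 0 0.019 0;0.159 -0.405 -0.149 0 0 0.019 0;0.159 -0.405 -0.149 0 0 0.019 0;0.159 -0.405 -0.149 0 0 0.019 0'
python3 -c "
from h import *
k=np.array([.5607,-.1416,0])+VR.apply([-.0496,-.0237,0])
print(go([k[0],k[1],.09],VIS))"
```

```text
t: 30.55
eef_pos: [0.5154, -0.1758, 0.1927]
tool_rot: [0.001, 0.997, 0.074, 0.001]
contact_force: [0.4, 0.1, 0.0]
gripper_width: 1.001
grasp_force: 0.0
(array([ 0.0004, -0.0067,  0.2053,  0.0004, -0.0003, -0.0016]), 'rows>=2.1 0.0')
```

```bash
python3 -m crank '0 -0.007 0.07 0 0 -0.002 0;0 -0.007 0.14 0 0 -0.002 0;0 -0.007 0.19 0 0 -0.002 0;0 -0.007 0.205 0 0 -0.002 0;0 -0.007 0.205 0 0 -0.002 0;0 -0.007 0.205 0 0 -0.002 1;0 -0.007 0.205 0 0 -0.002 1;0 -0.007 0.205 0 0 -0.002 1;0 -0.007 0.205 0 0 -0.002 1;0 -0.007 0.205 0 0 -0.002 1;0 -0.007 0.205 0 0 -0.002 1;0 -0.007 0.205 0 0 -0.002 1;0 -0.007 0.205 0 0 -0.002 1;0 -0.007 0.205 0 0 -0.002 1' 90
python3 - <<'E'
from h import *
d=VR.inv().apply(tcp()[0]-np.array([.5607,-.1416,0]));t=np.arctan2(-d[1],d[0]);print(d,np.hypot(*d[:2]),t)
for k in range(1,9): a=t+k*.1;print(*(0.11*np.array([np.cos(a)-np.cos(t),np.sin(a)-np.sin(t)])).round(3))
E
```

```text
t: 31.95
eef_pos: [0.516, -0.1725, 0.0906]
tool_rot: [0.001, 0.997, 0.077, 0.001]
contact_force: [0.1, -4.7, 6.3]
gripper_width: 0.234
grasp_force: 87.7
[-0.04893356 -0.02376753  0.09057075] 0.05440026363422047 2.689442097103141
-0.004 -0.01
-0.008 -0.021
-0.01 -0.031
-0.011 -0.042
-0.011 -0.053
-0.01 -0.064
-0.008 -0.075
-0.004 -0.086
```

```bash
cat > th.py <<'E'
from h import *
o=bot.get_obs();d=VR.inv().apply(tcp()[0]-np.array([.5607,-.1416,0]));print('th',(np.arctan2(-d[1],d[0])%6.2832+4*np.pi).round(3),'F vise',VR.inv().apply(o['contact_force']).round(1))
E
python3 -m crank '-0.004 -0.01 0 0 0 0 1;-0.008 -0.021 0 0 0 0 1;-0.008 -0.021 0 0 0 0 1;-0.008 -0.021 0 0 0 0 1' >/dev/null; python3 th.py
python3 -m crank '-0.002 -0.01 0 0 0 0 1;-0.003 -0.021 0 0 0 0 1;-0.003 -0.021 0 0 0 0 1;-0.003 -0.021 0 0 0 0 1'>/dev/null; python3 th.py
python3 -m crank '0 -0.011 0 0 0 0 1;0.001 -0.022 0 0 0 0 1;0.001 -0.022 0 0 0 0 1;0.001 -0.022 0 0 0 0 1'>/dev/null; python3 th.py
python3 -m crank '0 0.008 0 0 0 0 1;-0.001 0.016 0 0 0 0 1;-0.001 0.016 0 0 0 0 1;-0.001 0.016 0 0 0 0 1'>/dev/null; python3 th.py
```

```text
th 15.389 F vise [  4.2 -14.1  -2.1]
th 15.53 F vise [  2.7 -22.7  -3.5]
th 15.674 F vise [ -1.1 -30.2  -1. ]
th 15.596 F vise [ -0.6 -21.6  -0.4]
```

```bash
for i in 1 2 3 4; do python3 -m crank '-0.002 0.01 0 0 0 0 1;-0.002 0.01 0 0 0 0 1;-0.002 0.01 0 0 0 0 1;-0.002 0.01 0 0 0 0 1;-0.002 0.01 0 0 0 0 1'>/dev/null; python3 th.py; done
```

```text
th 15.536 F vise [  4.2 -17.4  -3.4]
th 15.478 F vise [  8.9 -11.4  -6.6]
th 15.422 F vise [12.8 -8.7 -8.7]
th 15.37 F vise [ 17.9  -3.1 -12.3]
```

```bash
python3 -m crank '0.008 0 0 0 0 0 1;0.015 0 0 0 0 0 1;0.015 0 0 0 0 0 1;0.015 0 0 0 0 0 1;0.015 0 0 0 0 0 1'>/dev/null; python3 th.py
```

```text
th 15.33 F vise [ 0.5 -5.7  5.5]
```

```bash
python3 -m crank '0 0 0 0 0 0 0.7;0 0 0 0 0 0 0.65;0 0 0 0 0 0 0.5;0 0 0 0 0 0 0.2;0 0 0 0 0 0 0;0 0 0 0 0 0 0;0 0 0 0 0 0 0;0 0 -0.1 0 0 0 0;0 0 -0.2 0 0 0 0;0 0 -0.2 0 0 0 0;0 0 -0.2 0 0 0 0'
python3 -c "
from h import *
g=[.4794,-.3887];G=down(np.radians(-78));print(tcp()[0],go([*g,.19],G))"
```

```text
t: 37.15
eef_pos: [0.513, -0.1672, 0.1906]
tool_rot: [0.001, 0.997, 0.078, 0.001]
contact_force: [0.4, -0.2, -0.5]
gripper_width: 0.999
grasp_force: 0.0
[ 0.51296747 -0.1671632   0.1906322 ] (array([-1.352e-01,  4.272e-01,  1.500e-03,  4.000e-04, -8.000e-04,
       -1.700e-02]), 'rows>=4.5 0.4')
```

```bash
python3 -m crank '-0.135 0.427 0 0 0 -0.017 0;-0.135 0.427 0 0 0 -0.017 0;-0.135 0.427 0 0 0 -0.017 0;-0.135 0.427 0 0 0 -0.017 0;-0.135 0.427 0 0 0 -0.017 0;-0.135 0.427 0 0 0 -0.017 0;-0.135 0.427 0.15 0 0 -0.017 0;-0.135 0.427 0.15 0 0 -0.017 0;-0.135 0.427 0.15 0 0 -0.017 0;-0.135 0.427 0.15 0 0 -0.017 0'
python3 -c "
from h import *
g=[.4794,-.3887];G=down(np.radians(-78));print(tcp()[0],go([*g,.03],G))
c=cam('top');H=hsv(c);h,s,v=[H[:,:,i].astype(int) for i in range(3)]
for b in blobs(((h<6)|(h>174))&(s>150)&(v>90),8,(340,170,420,260)):
    k=ray(c,[cv2.minAreaRect(b)[0]],.127)[0];d=VR.inv().apply(k-np.array([.5607,-.1416,0]));print('knob',d,np.arctan2(-d[1],d[0]))
for r in blobs((s<40)&(v>150),40,(285,170,350,270)):
    P=ray(c,cv2.boxPoints(cv2.minAreaRect(r)),.05);print('strip',VR.inv().apply(P-VO)[:,1].round(4))
"; python3 wv.py
```

```text
t: 38.15
eef_pos: [0.4788, -0.3872, 0.1138]
tool_rot: [-0.001, 0.994, 0.105, -0.001]
contact_force: [0.1, 0.6, 0.5]
gripper_width: 1.0
grasp_force: 0.0
[ 0.47878861 -0.38717721  0.11377562] (array([ 0.0007,  0.0035,  0.1675, -0.0006,  0.0003,  0.0004]), 'rows>=1.7 0.0')
knob [-0.04948691 -0.02379164  0.127     ] 2.693450087801281
strip [0.0115 0.     0.0006 0.0118]
strip [-0.0391 -0.0497 -0.0498 -0.0394]
[-0.11763013 -0.23118062  0.11505458] 0.2593864390168818 2.0414777999594955
[-0.0636 -0.0201  0.095 ] ((21.371868133544922, 16.111101150512695), 80.53767395019531)
[-0.0009 -0.02    0.095 ] ((20.788307189941406, 14.708708763122559), 78.69007110595703)
[ 0.0627 -0.02    0.095 ] ((20.385475158691406, 14.79590892791748), 80.53767395019531)
```

The knob rests at 15.26 rad again. That's about 0.18 rad past contact, where the vise's own friction balances the clamped samples, so they stay gripped. Now I'll take the gauge.

```bash
python3 -m crank '0.001 0.003 0.06 0 0 0 0;0.001 0.003 0.12 0 0 0 0;0.001 0.003 0.16 0 0 0 0;0.001 0.003 0.168 0 0 0 0;0.001 0.003 0.168 0 0 0 0;0.001 0.003 0.168 0 0 0 0;0.001 0.003 0.168 0 0 0 1;0.001 0.003 0.168 0 0 0 1;0.001 0.003 0.168 0 0 0 1;0.001 0.003 0.168 0 0 0 1;0.001 0.003 0.168 0 0 0 1;0.001 0.003 0.168 0 0 0 1;0.001 0.003 0.168 0 0 0 1;0.001 0.003 0.168 0 0 0 1;0.001 0.003 0.168 0 0 0 1;0.001 0.003 0.168 0 0 0 1' 60
python3 -c "
from h import *
p,R=tcp();print(p,R.as_matrix().round(3))"
```

```text
t: 39.85
eef_pos: [0.48, -0.3902, 0.031]
tool_rot: [0.0, 0.995, 0.105, 0.0]
contact_force: [-1.0, 0.8, 5.4]
gripper_width: 0.441
grasp_force: 61.1
[ 0.48001699 -0.3901898   0.03100318] [[ 0.978  0.208  0.001]
 [ 0.208 -0.978 -0.001]
 [ 0.001  0.001 -1.   ]]
```

```bash
python3 -m crank '0 0 -0.08 0 0 0 1;0 0 -0.16 0 0 0 1;0 0 -0.24 0 0 0 1;0 0 -0.32 0 0 0 1;0 0 -0.34 0 0 0 1;0 0 -0.34 0 0 0 1;0 0 -0.34 0 0 0 1'
cat >> h.py <<'E'
GA=down(np.radians(-171.25))
E
python3 -c "
from h import *
q=V(.0627,.179,.2);p,R=tcp();print(p,q,go((p+q)/2,GA),go(q,GA))
c=cam('side');cv2.imwrite('pics/a8.png',cv2.resize(c['image'][60:220,330:480,::-1],None,fx=3,fy=3,interpolation=2))"
```

```text
t: 40.55
eef_pos: [0.4785, -0.3891, 0.1984]
tool_rot: [-0.001, 0.995, 0.105, -0.001]
contact_force: [0.3, -0.9, -2.4]
gripper_width: 0.436
grasp_force: 61.0
[ 0.47848633 -0.38911533  0.19838187] [0.57094018 0.20945485 0.2       ] (array([ 0.215 , -0.5662, -0.0009,  0.    ,  0.0011,  0.5181]), 'rows>=6.1 10.9') (array([ 4.2990e-01, -1.1325e+00, -1.7000e-03,  0.0000e+00,  1.1000e-03,
        5.1810e-01]), 'rows>=12.1 10.9')
```

View pics/a8.png

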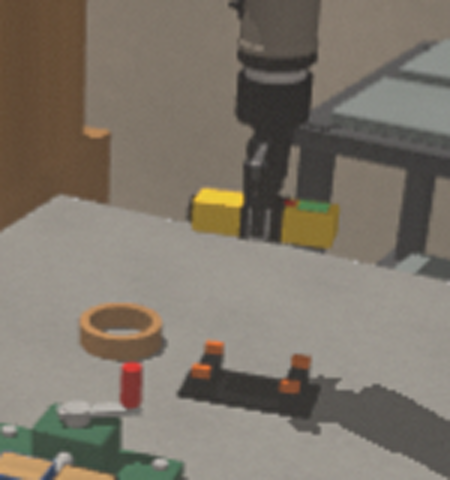

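The gauge is lifted level at crop (265,215) and the rest below it is empty. I'll carry it to the fixed-jaw side.

```bash
python3 -m crank '0.215 -0.566 0 0 0 0.518 1;0.215 -0.566 0 0 0 0.518 1;0.215 -0.566 0 0 0 0.518 1;0.215 -0.566 0 0 0 0.518 1;0.215 -0.566 0 0 0 0.518 1;0.215 -0.566 0 0 0 0.518 1;0.215 -0.566 0 0 0 0.518 1;0.215 -0.566 0 0 0 0.518 1;0.215 -0.566 0 0 0 0.518 1;0.215 -0.566 0 0 0 0.518 1;0.215 -0.566 0 0 0 0.518 1;0.215 -0.566 0 0 0 0.518 1;0.215 -0.566 0 0 0 0.518 1;0.215 -0.566 0 0 0 0.518 1;0.215 -0.566 0 0 0 0.518 1'
python3 -c "
from h import *
q=V(.0627,.179,.2);print(go(q,GA))"
```

```text
t: 42.1
eef_pos: [0.5254, -0.0905, 0.1995]
tool_rot: [0.0, 0.759, -0.651, -0.001]
contact_force: [-0.1, -0.8, -2.2]
gripper_width: 0.433
grasp_force: 61.0
(array([-5.789e-01, -1.819e-01, -1.000e-03,  4.000e-04,  1.000e-04,
        4.000e-04]), 'rows>=6.1 0.0')
```

```bash
python3 -m crank '-0.579 -0.182 0 0 0 0 1;-0.579 -0.182 0 0 0 0 1;-0.579 -0.182 0 0 0 0 1;-0.579 -0.182 0 0 0 0 1;-0.579 -0.182 0 0 0 0 1;-0.579 -0.182 0 0 0 0 1;-0.579 -0.182 0 0 0 0 1;-0.579 -0.182 0 0 0 0 1;-0.579 -0.182 0 0 0 0 1;-0.579 -0.182 0.1 0 0 0 1;-0.579 -0.182 0.19 0 0 0 1;-0.579 -0.182 0.26 0 0 0 1;-0.579 -0.182 0.285 0 0 0 1;-0.579 -0.182 0.285 0 0 0 1;-0.579 -0.182 0.285 0 0 0 1;-0.579 -0.182 0.285 0 0 0 1'
python3 -c "
from h import *
print(VR.inv().apply(tcp()[0]-VO),go(V(.0627,.179,.0566),GA))
c=cam('side');cv2.imwrite('pics/a9.png',cv2.resize(c['image'][150:290,200:400,::-1],None,fx=3.5,fy=3.5,interpolation=2))
c=cam('top');H=hsv(c);h,s,v=[H[:,:,i].astype(int) for i in range(3)]
for b in blobs((h>20)&(h<34)&(s>150)&(v>100),20,(180,150,320,290)):
    print('yel',VR.inv().apply(ray(c,[cv2.minAreaRect(b)[0]],.094)[0]-VO).round(4))"
```

```text
t: 43.7
eef_pos: [0.5732, 0.2097, 0.0599]
tool_rot: [-0.002, 0.759, -0.651, 0.001]
contact_force: [0.4, -0.4, -1.5]
gripper_width: 0.437
grasp_force: 61.1
[0.06499077 0.17885734 0.05985036] (array([-0.0003,  0.0046,  0.0065, -0.0011,  0.0003,  0.0001]), 'rows>=0.1 0.0')
yel [0.0643 0.1312 0.094 ]
```

View pics/a9.png

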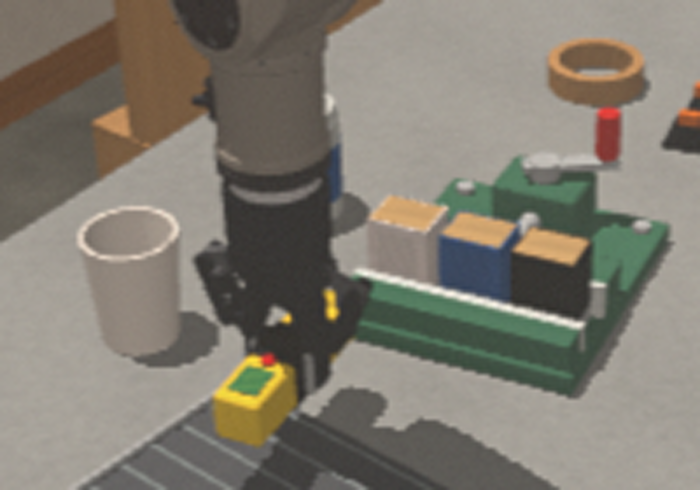

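The gauge is level, pointing from behind the fixed jaw towards white, and clear of the cup. I'll make a small correction and hold for two seconds.

```bash
H='0 0.004 0.005 0 0 0 1'; python3 -m crank '0 0.004 0.005 0 0 0 1;0 0.004 0.005 0 0 0 1;0 0.004 0.005 0 0 0 1;0 0.004 0.005 0 0 0 1;0 0.004 0.005 0 0 0 1;0 0.004 0.005 0 0 0 1;0 0.004 0.005 0 0 0 1;0 0.004 0.005 0 0 0 1;0 0.004 0.005 0 0 0 1;0 0.004 0.005 0 0 0 1;0 0.004 0.005 0 0 0 1;0 0.004 0.005 0 0 0 1;0 0.004 0.005 0 0 0 1;0 0.004 0.005 0 0 0 1;0 0.004 0.005 0 0 0 1;0 0.004 0.005 0 0 0 1;0 0.004 0.005 0 0 0 1;0 0.004 0.005 0 0 0 1;0 0.004 0.005 0 0 0 1;0 0.004 0.005 0 0 0 1'
python3 -m crank '0 0 0 0 0 0 1;0 0 0 0 0 0 1;0 0 0 0 0 0 1;0 0 0 0 0 0 1;0 0 0 0 0 0 1;0 0.04 0 0 0 0 1;0 0.08 0 0 0 0 1;0 0.115 0 0 0 0 1;0 0.127 0 0 0 0 1;0 0.127 0 0 0 0 1;0 0.127 0 0 0 0 1;0 0.127 0 0 0 0 1'
python3 -c "
from h import *
print(VR.inv().apply(tcp()[0]-VO),go(V(-.001,.179,.0566),GA))"; python3 wv.py
```

```text
t: 45.8
eef_pos: [0.5697, 0.2091, 0.0553]
tool_rot: [-0.0, 0.759, -0.651, 0.0]
contact_force: [-0.6, -0.5, -2.0]
gripper_width: 0.436
grasp_force: 61.1
t: 47.0
eef_pos: [0.5081, 0.1996, 0.0555]
tool_rot: [-0.0, 0.759, -0.651, 0.0]
contact_force: [0.7, -0.4, -0.1]
gripper_width: 0.439
grasp_force: 61.2
[-0.00090351  0.17883354  0.05551813] (array([-0.0003,  0.0002, -0.0022, -0.0004, -0.    ,  0.0001]), 'rows>=0.0 0.0')
[-7.88598614e-05  3.45244866e-01  5.55181278e-02] 0.3452448754129719 -1.5710247439786067
[-0.0636 -0.0201  0.095 ] ((21.371868133544922, 16.111101150512695), 80.53767395019531)
[-0.0011 -0.02    0.095 ] ((20.592193603515625, 14.708708763122559), 78.69007110595703)
[ 0.0627 -0.02    0.095 ] ((20.385475158691406, 14.79590892791748), 80.53767395019531)
```

```bash
python3 -m crank '0 0 -0.002 0 0 0 1;0 0 -0.002 0 0 0 1;0 0 -0.002 0 0 0 1;0 0 -0.002 0 0 0 1;0 0 -0.002 0 0 0 1;0 0 -0.002 0 0 0 1;0 0 -0.002 0 0 0 1;0 0 -0.002 0 0 0 1;0 0 -0.002 0 0 0 1;0 0 -0.002 0 0 0 1;0 0 -0.002 0 0 0 1;0 0 -0.002 0 0 0 1;0 0 -0.002 0 0 0 1;0 0 -0.002 0 0 0 1;0 0 -0.002 0 0 0 1;0 0 -0.002 0 0 0 1;0 0 -0.002 0 0 0 1;0 0 -0.002 0 0 0 1;0 0 -0.002 0 0 0 1;0 0 -0.002 0 0 0 1'
python3 -m crank '0 0 0 0 0 0 1;0 0 0 0 0 0 1;0 0 0 0 0 0 1;0 0.04 0 0 0 0 1;0 0.08 0 0 0 0 1;0 0.115 0 0 0 0 1;0 0.125 0 0 0 0 1;0 0.125 0 0 0 0 1;0 0.125 0 0 0 0 1;0 0.125 0 0 0 0 1'
python3 -c "
from h import *
print(VR.inv().apply(tcp()[0]-VO),go(V(-.0637,.179,.0566),GA))"
python3 -m crank '0 0 0 0 0 0 1;0 0 0 0 0 0 1;0 0 0 0 0 0 1;0 0 0 0 0 0 1;0 0 0 0 0 0 1;0 0 0 0 0 0 1;0 0 0 0 0 0 1;0 0 0 0 0 0 1;0 0 0 0 0 0 1;0 0 0 0 0 0 1;0 0 0 0 0 0 1;0 0 0 0 0 0 1;0 0 0 0 0 0 1;0 0 0 0 0 0 1;0 0 0 0 0 0 1;0 0 0 0 0 0 1;0 0 0 0 0 0 1;0 0 0 0 0 0 1;0 0 0 0 0 0 1;0 0 0 0 0 0 1'
python3 wv.py
```

```text
t: 49.05
eef_pos: [0.5069, 0.1994, 0.0563]
tool_rot: [-0.0, 0.759, -0.651, 0.0]
contact_force: [-0.3, 0.5, -1.8]
gripper_width: 0.434
grasp_force: 61.2
t: 50.05
eef_pos: [0.4463, 0.1901, 0.0565]
tool_rot: [-0.0, 0.759, -0.651, 0.0]
contact_force: [-0.8, -0.1, -1.4]
gripper_width: 0.434
grasp_force: 61.2
[-0.06338812  0.17882731  0.05650105] (array([-0.0003,  0.0006, -0.0002, -0.0004, -0.    ,  0.0001]), 'rows>=0.0 0.0')
t: 52.05
eef_pos: [0.4452, 0.1899, 0.0563]
tool_rot: [-0.0, 0.759, -0.651, 0.0]
contact_force: [-0.0, -0.2, -1.9]
gripper_width: 0.438
grasp_force: 61.2
[-0.06376174  0.34520186  0.05630321] 0.3510411455715919 -1.7534462729459521
[-0.0636 -0.0201  0.095 ] ((21.371868133544922, 16.111101150512695), 80.53767395019531)
[-0.0011 -0.02    0.095 ] ((20.592193603515625, 14.708708763122559), 78.69007110595703)
[ 0.0627 -0.02    0.095 ] ((20.385473251342773, 14.79590892791748), 80.53767395019531)
```

All three readings are done. Before returning the gauge, I'll check that the crank hasn't drifted.

```bash
python3 -c "
from h import *
c=cam('top');H=hsv(c);h,s,v=[H[:,:,i].astype(int) for i in range(3)]
for b in blobs(((h<6)|(h>174))&(s>150)&(v>90),8,(340,170,420,260)):
    k=ray(c,[cv2.minAreaRect(b)[0]],.127)[0];d=VR.inv().apply(k-np.array([.5607,-.1416,0]));print('knob',d,np.arctan2(-d[1],d[0]))
for r in blobs((s<40)&(v>150),40,(285,170,350,270)):
    P=ray(c,cv2.boxPoints(cv2.minAreaRect(r)),.05);print('strip',VR.inv().apply(P-VO)[:,1].round(4))
print([b.tolist() for b in [cv2.minAreaRect(x)[0] for x in blobs((h>5)&(h<18)&(s>170)&(v>100),4,(430,190,500,290))] for b in [np.round(b,1)]])
c1=c
pts=[]
for x in blobs((h>5)&(h<18)&(s>170)&(v>100),4,(430,190,500,290)): pts.append(ray(c,[cv2.minAreaRect(x)[0]],.042)[0])
print(np.round(pts,4),np.mean(pts,0))
p,R=tcp();G=down(np.radians(-78));m=V(-.0637,.179,.2);g=np.array([.4794,-.3887,.2]);print(go(np.array([.47,-.09,.2]),GA),go(g,G,(np.array([.47,-.09,.2]),GA)))"
```

```text
knob [-0.04948691 -0.02379164  0.127     ] 2.693450087801281
strip [0.0115 0.     0.0006 0.0118]
strip [-0.0391 -0.0497 -0.0498 -0.0394]
[[459.5, 263.0], [482.0, 257.5], [449.9, 225.1], [471.9, 220.0]]
[[ 0.4246 -0.3704  0.042 ]
 [ 0.4373 -0.4298  0.042 ]
 [ 0.522  -0.3504  0.042 ]
 [ 0.5342 -0.4089  0.042 ]] [ 0.47953995 -0.38986143  0.042     ]
(array([ 5.608e-01,  3.620e-02, -2.874e-01, -0.000e+00,  0.000e+00,
        1.000e-04]), 'rows>=6.3 0.0') (array([ 0.5933,  0.0723,  0.    ,  0.    ,  0.    , -0.5181]), 'rows>=6.0 10.9')
```

The crank is at exactly the same angle, with no drift. I'll return the gauge.

```bash
python3 -m crank '0 0 -0.09 0 0 0 1;0 0 -0.18 0 0 0 1;0 0 -0.27 0 0 0 1;0 0 -0.287 0 0 0 1;0.561 0.036 -0.287 0 0 0 1;0.561 0.036 -0.287 0 0 0 1;0.561 0.036 -0.287 0 0 0 1;0.561 0.036 -0.287 0 0 0 1;0.561 0.036 -0.287 0 0 0 1;0.561 0.036 -0.287 0 0 0 1;0.561 0.036 -0.287 0 0 0 1;0.561 0.036 -0.287 0 0 0 1'
python3 -m crank '0.593 0.072 0 0 0 -0.518 1;0.593 0.072 0 0 0 -0.518 1;0.593 0.072 0 0 0 -0.518 1;0.593 0.072 0 0 0 -0.518 1;0.593 0.072 0 0 0 -0.518 1;0.593 0.072 0 0 0 -0.518 1;0.593 0.072 0 0 0 -0.518 1;0.593 0.072 0 0 0 -0.518 1;0.593 0.072 0 0 0 -0.518 1;0.593 0.072 0 0 0 -0.518 1;0.593 0.072 0 0 0 -0.518 1;0.593 0.072 0 0 0 -0.518 1;0.593 0.072 0 0 0 -0.518 1;0.593 0.072 0 0 0 -0.518 1;0.593 0.072 0 0 0 -0.518 1;0.593 0.072 0 0 0 -0.518 1'
python3 -c "
from h import *
p,R=tcp();G=down(np.radians(-78));print(p,go(np.array([.48,-.3899,.06]),G))"
```

```text
t: 53.35
eef_pos: [0.4695, -0.0906, 0.1993]
tool_rot: [0.0, 0.758, -0.652, -0.001]
contact_force: [0.2, 1.2, -2.3]
gripper_width: 0.438
grasp_force: 61.4
t: 54.95
eef_pos: [0.4799, -0.3884, 0.1997]
tool_rot: [0.0, 0.995, 0.104, -0.0]
contact_force: [-0.1, 0.0, -2.1]
gripper_width: 0.439
grasp_force: 61.5
[ 0.47986763 -0.38839955  0.19969942] (array([-3.000e-04,  3.000e-03,  2.794e-01, -0.000e+00,  1.000e-04,
       -1.000e-04]), 'rows>=2.8 0.0')
```

```bash
python3 -m crank '0 0.003 0.08 0 0 0 1;0 0.003 0.16 0 0 0 1;0 0.003 0.23 0 0 0 1;0 0.003 0.27 0 0 0 1;0 0.003 0.29 0 0 0 1;0 0.003 0.305 0 0 0 1;0 0.003 0.32 0 0 0 1;0 0.003 0.33 0 0 0 1;0 0.003 0.335 0 0 0 1;0 0.003 0.337 0 0 0 1;0 0.003 0.337 0 0 0 1;0 0.003 0.337 0 0 0 1'
```

```text
t: 56.15
eef_pos: [0.4803, -0.3902, 0.0317]
tool_rot: [0.0, 0.995, 0.105, 0.0]
contact_force: [-0.0, -0.3, -1.8]
gripper_width: 0.442
grasp_force: 61.6
```

```bash
python3 -m crank '0 0 0.002 0 0 0 1;0 0 0.003 0 0 0 1;0 0 0.003 0 0 0 1;0 0 0.003 0 0 0 0.5;0 0 0.003 0 0 0 0;0 0 0.003 0 0 0 0;0 0 0.003 0 0 0 0;0 0 0.003 0 0 0 0;0 0 0.003 0 0 0 0;0 0 -0.1 0 0 0 0;0 0 -0.2 0 0 0 0;0 0 -0.3 0 0 0 0;0 0 -0.4 0 0 0 0;0 0 -0.4 0 0 0 0;0 0 -0.4 0 0 0 0'
python3 -c "
from h import *
c=cam('side');im=c['image'][:,:,::-1]
cv2.imwrite('pics/b1.png',cv2.resize(im[120:300,200:460],None,fx=3,fy=3,interpolation=2))
c=cam('top');H=hsv(c);h,s,v=[H[:,:,i].astype(int) for i in range(3)]
for b in blobs((h>20)&(h<34)&(s>150)&(v>100),20,(430,190,500,290)): print('yel',ray(c,[cv2.minAreaRect(b)[0]],.068))"; python3 wv.py
```

```text
t: 57.65
eef_pos: [0.4807, -0.3904, 0.2327]
tool_rot: [0.001, 0.995, 0.105, 0.001]
contact_force: [0.1, -0.1, -0.9]
gripper_width: 1.001
grasp_force: 0.0
yel [[ 0.43335574 -0.39875688  0.068     ]]
yel [[ 0.5268591  -0.37830396  0.068     ]]
[-0.1178814  -0.23243195  0.22998855] 0.2606158777032275 2.040159667967187
[-0.0636 -0.0201  0.095 ] ((21.371868133544922, 16.111101150512695), 80.53767395019531)
[-0.0009 -0.02    0.095 ] ((20.788307189941406, 14.708708763122559), 78.69007110595703)
[ 0.0627 -0.02    0.095 ] ((20.385475158691406, 14.79590892791748), 80.53767395019531)
```

View pics/b1.png

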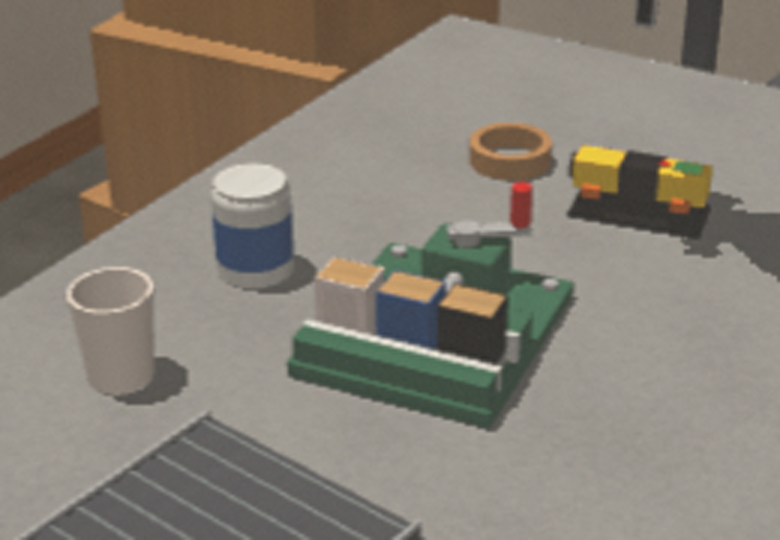

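The gauge lies in its rest at (640,180), the samples are clamped at (350,295), (410,310) and (472,325), and the tin, tape and cup haven't moved. I'll hand in the job.

```bash
python3 -c "
from station import ticket
print(ticket.hand_in())"
```

```text
the job is handed in; nothing more can be done
None
```

I've handed in the job; no verdict came back: all three samples stand clamped in the vise, white, blue and black were each measured in that order for about two seconds, and the gauge is back in its rest with the tin, tape and cup untouched — but the crank sprang back each time I let go and rests about 0.18 rad past contact, short of the advised eighth turn, so that the grip is firm is inferred from the forces felt at the knob, not measured.

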